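Tilt the sorting pan and scoop the stones into the tub

TASK

Lift the red handle of the sorting pan until the pan stands tilted by 15 to 20 degrees, so that the stones pile up at its narrow end, then take the scoop, gather all five stones in one load and pour them gently, from low down, into the yellow tub. Finally set the empty scoop down level on the bench top, clear of the pan and the tub; the pan stays tilted, and the tub and everything else stays where it is.

Things in the scene. Friction and masses are not known exactly. Their poses are not given: they have to be found in the camera images.
- pan (a joint): tilt of the shallow aluminium sorting pan about the hinge at the foot of its narrow end: 0 = flat, grows as the handle end is lifted (rad, at most 0.6). Stiff: it stays where it is left, stones and all. Lifting at the handle takes about 12 N; a push down of more than about 5 N at the handle (more nearer the hinge) lowers it.
- pan_low (a point): on the pan's inner floor, middle of the foot of the narrow end wall: x along the floor to the wide handle end, y across, z normal. Inside, 130 mm wide for x = 0 to 85 mm, spreading at 45 degrees to 230 mm at x = 135, then straight to the end wall at x = 245. Walls 4 mm thick, 36 mm above the floor, but 66 mm round the narrow part, whose end wall leans out 20 degrees. Hinge axis along y 4 mm below this point; floor 26 mm up when flat.
- pan_handle (a point): middle of the pan's red handle, a round bar, 14 mm diameter, 130 mm long, parallel to the hinge, on thin arms 60 mm either side of its middle, beyond the wide end wall: in the pan_low frame x = 285, z = 43 mm, 69 mm above the bench when flat; 29 mm gap between bar and wall. It turns between finger pads, so can be lifted by a hand of constant orientation. Axes as pan_low.
- scoop: steel scoop. Origin under the middle of its flat floor, x to the open mouth, z up. Floor plate 110 long (x = -55 to 55 mm), 116 wide, 3 thick, the front edge being the lip; side walls 3 thick, 34 high, only to x = 10; back wall 40 high at x = -55. Handle: straight wooden bar along x above it, x = -86 to 12, 18 wide, z = 56 to 76 mm, on a post at x = -60. About 0.2 kg.
- scoop_grip (a point): good place to grip the scoop's bar, from above across its 18 mm width: at x = -20, y = 0, z = 66 mm in the scoop's frame, near its centre of mass.
- tub: yellow round tub, 0.8 kg, standing open; origin at the centre of its underside; 184 mm outer diameter at the rim, 160 mm at the foot, 55 mm high, walls 4 mm, inner floor 5 mm up.
- stone0_center (a point): centre of the blue polished round stone, a ball of 34 mm diameter, about 50 g; polished and slippery, rolls freely
- stone1_center (a point): centre of the rust red polished round stone, a ball of 34 mm diameter, about 50 g; polished and slippery, rolls freely
- stone2_center (a point): centre of the green polished round stone, a ball of 34 mm diameter, about 50 g; polished and slippery, rolls freely
- stone3_center (a point): centre of the amber yellow polished round stone, a ball of 34 mm diameter, about 50 g; polished and slippery, rolls freely
- stone4_center (a point): centre of the pale grey polished round stone, a ball of 34 mm diameter, about 50 g; polished and slippery, rolls freely
- pot: blue tool pot with files standing in it, 84 mm across, 190 mm tall; a bystander; origin under its middle
- jar: glass jar with a red cap, 68 mm across, 100 mm tall; a bystander; origin under its middle
- block: steel doming block, a 62 mm cube; a bystander; origin under its middle
- hammer: hammer lying flat, 210 mm long; a bystander; origin near its middle, on the bench
- mandrel: ring mandrel with a wooden grip lying flat, 200 mm long, 24 mm thick; a bystander; origin under its middle
- goggles: pair of black goggles with green lenses, 50 x 136 x 44 mm; a bystander; origin under its middle
- bottle: amber bottle, 44 mm across, 110 mm tall; a bystander; origin under its middle

How it is judged (in metres and radians):
On the way, in this order (a step that is already met when the one before it is completed fails the run):
1. the pan is tilted by more than 0.22 rad and all five stones lie piled in its narrow end (centres within 100 mm of the end wall) (value of joint pan above 0.22 rad and x of each of stone0_center, stone1_center, stone2_center, stone3_center, stone4_center in the frame of pan_low below 0.1 m), for 0.2 s.
2. all five stones lie in the scoop, its underside lifted more than 120 mm above the bench (height (world z) of scoop above 0.12 m and x of stone0_center in the frame of scoop between -0.06 and 0.06 m and y of stone0_center in the frame of scoop between -0.055 and 0.055 m and z of stone0_center in the frame of scoop between 0 and 0.065 m and x of stone1_center in the frame of scoop between -0.06 and 0.06 m and y of stone1_center in the frame of scoop between -0.055 and 0.055 m and z of stone1_center in the frame of scoop between 0 and 0.065 m and x of stone2_center in the frame of scoop between -0.06 and 0.06 m and y of stone2_center in the frame of scoop between -0.055 and 0.055 m and z of stone2_center in the frame of scoop between 0 and 0.065 m and x of stone3_center in the frame of scoop between -0.06 and 0.06 m and y of stone3_center in the frame of scoop between -0.055 and 0.055 m and z of stone3_center in the frame of scoop between 0 and 0.065 m and x of stone4_center in the frame of scoop between -0.06 and 0.06 m and y of stone4_center in the frame of scoop between -0.055 and 0.055 m and z of stone4_center in the frame of scoop between 0 and 0.065 m), for 0.2 s.
At the end, for the whole second after the job is handed in: All five stones lie at rest in the tub (centres within 80 mm of its axis and below 65 mm), the tub stands upright, the pan is still tilted by more than 0.18 rad, and the scoop stands level (within 0.1 rad) and still, its underside on the bench top (within 12 mm), not touching the tub (horizontal distance between each of stone0_center, stone1_center, stone2_center, stone3_center, stone4_center and tub below 0.08 m and height (world z) of each of stone0_center, stone1_center, stone2_center, stone3_center, stone4_center below 0.065 m and linear speed of each of stone0, stone1, stone2, stone3, stone4 below 0.05 m/s and angle between each of tub, scoop's own z axis and vertical below 0.1 rad and value of joint pan above 0.18 rad and height (world z) of scoop between -0.01 and 0.012 m and linear speed of scoop below 0.02 m/s and contact force between scoop and tub below 0.1 N).
It fails at once if a bystander or the tub is pushed more than 30 mm from its place (distance of any of pot, jar, block, hammer, mandrel, goggles, bottle, tub from where it was at the start of the episode above 0.03 m).
It fails at once if a standing bystander or the tub is knocked over (leans more than 0.5 rad) (angle between any of pot, jar, block, goggles, bottle, tub's own z axis and vertical above 0.5 rad).
It fails at once if a stone is dropped or flung: it moves faster than 1.9 m/s (a fall of about 180 mm) (linear speed of any of stone0, stone1, stone2, stone3, stone4 above 1.9 m/s).
It also fails if it takes over 72 s, if anything falls off the work surface, if the arm or the gripper's body presses on something with over 40 N, if the wrist force passes 120 N, or if a joint passes its speed limit or range.

ROBOT

A 6-joint arm with a two-finger parallel gripper is mounted at the origin on the work surface. World frame = base frame: x ahead of the robot, y to its left, z up, the work surface at z = 0. Lengths are in mm, angles in rad, forces in N, time in s.
With the tool pointing down it reaches from about 400 to 925 mm from the base axis. Payload 12.5 kg.
Tool frame: the origin (TCP) lies at the very end of the fingers, on their centre line; the grasp point (between the pads) lies 19 mm behind it; x points along the fingers, y is the direction in which the jaws open and shut, and the axes are right-handed (so a half turn about x gives the same grasp; the last joint's range is limited). The gripper opens to 95 mm and grips with 3 to 60 N. Pads are 20 mm wide; open, the fingers measure 119 mm over their backs; the gripper's body (75 mm by 180 mm) begins 59 mm behind the grasp point.
Start: joints at [-1.253, 0.491, 1.559, -0, 1.092, -0.106], TCP at [257.041, -569.716, 214.661] pointing down, gripper open.
Joint ranges: [-3.1, 3.1], [-0.84, 2.19], [0.05, 2.79], [-1.13, 4.28], [0.06, 2.93], [-2.69, 2.69]. Speed limits (rad/s): [2.22, 2.22, 2.79, 3.14, 3.14, 3.14].

INTERFACE

Orientations are given as [roll, pitch, yaw] about the fixed x, y, z axes, in that order (R = Rz(yaw) Ry(pitch) Rx(roll)).
In Python, from cell import * gives the robot as it stands.
- The arm moves only by the tool step_arm, never from a script. Its argument "steps" is a list of rows, each a list of 4 numbers: the shift along the tool's x, y, z in units of 50 mm (1.0 is 50 mm), then the turn about the tool's x in units of 8 degrees (1.0 is 8 degrees). A call has 1 to 20 rows; each row shifts and turns the commanded pose from where the row before left it, along the tool's axes as they then stand; what a row does not reach is not made up. A row lasts 1/8 s, in which the tool goes at most 62.5 mm and 10.7 degrees, less where a joint would pass 70% of its speed; a pose out of reach is approached as far as the arm can. A call is refused whole if a number of a shift passes 1 or a number of a turn 1, either way. A call with a gripper value outside its range is refused whole. "jaw" is the closure, from 0 (fully open) to 1 (shut), set as the call begins (left out, the last holds). The fingers move at their own pace and stop on an object; the grip force is fixed at half the most. Time passes only in rows, so rows that do not move let the fingers close. It gives the time, the measured TCP pose, the force and the opening at its end, in the units of the state.
- state(): the state, without advancing time (a new reading comes with each control period).
- read_camera(name): name is "scene" or "top" or "wrist"; returns the picture (420x560x3 uint8, red, green, blue); there is no depth.
- camera_info(name): a dict with "mtx" (3x3 intrinsics, pixels), "eye" and "attitude" of the camera in the world; the wrist camera has in their place "hand_eye" (4x4, takes a point from camera to tool coordinates, whose origin is the TCP and whose axes are the tool frame's). Camera axes: x right, y down, z forward; pixel columns grow to the right and rows downward; lengths in mm; the calibration is good to about 2 mm. A picture is of the moment at which its call begins: read the wrist's pose just before it. camera_info takes no time and is no camera call.
- job_done(): hands the job in, once; it reports no verdict.
The state is a dict: "t": time; "joints": joint angles; "qvel": joint speeds; "tau": joint torques, N m; "eef_pos": TCP position; "tcp_rot": TCP orientation; "ft_force": force on the tool from outside, world axes, zero at the start; "moment": the same for the moment, N m; "opening": opening from 0.0 (shut) to 1.0 (fully open).
Only numpy, scipy, OpenCV 4.12 (cv2) and the standard library are available. Lean on these libraries where they do the work, as an engineer would, in place of code of your own. Each camera call takes 0.05 s, during which the arm holds its last target.

## Working session

There is one attempt and no reset: what is moved stays moved. The work goes in short steps, Python scripts to look and compute and a tool call to move; the robot and the scene stay as the last step left them, time stands still between calls to the robot, and variables do not carry over. Pictures are saved under pics/ and viewed, and the job is handed in when it is done.

Besides the shell and the picture viewer there is one more tool, called after "Call:" as name(argument=value, ...) on one line, values as JSON. step_arm: Moves the arm, as the interface text tells. Its arguments: {"type":"object","properties":{"steps":{"type":"array","items":{"type":"array","items":{"type":"number"}}},"jaw":{"type":"number"}},"required":["steps"]}

```bash
ls; mkdir -p pics; python3 - <<'E'
from cell import *
import cv2
print(state())
for n in ("scene","top","wrist"):
    print(n,camera_info(n))
    cv2.imwrite(f"pics/{n}0.png",cv2.cvtColor(read_camera(n),cv2.COLOR_RGB2BGR))
E
```

```text
pics
{'t': 0.0, 'joints': array([-1.25262670e+00,  4.91575046e-01,  1.55947905e+00, -6.59241098e-06,
        1.09165655e+00, -1.05580331e-01]), 'qvel': array([ 4.55517543e-05, -1.42036489e-03, -3.47664923e-04, -4.24566867e-04,
        3.32916222e-04, -3.95157866e-04]), 'tau': array([-2.12609986e-03, -6.12652159e+01, -2.58186185e+01,  6.91409293e-02,
        4.82073217e-02, -8.38770256e-05]), 'eef_pos': array([ 256.94129835, -569.47132528,  214.04192575]), 'tcp_rot': array([-1.67114708,  1.56967832,  1.89419856]), 'ft_force': array([ 0.41221631, -0.08720869,  0.0751184 ]), 'moment': array([-0.02695406,  0.00388436, -0.0152035 ]), 'opening': 1.0003110304543161}
scene {'mtx': array([[466.67039437,   0.        , 277.27057506],
       [  0.        , 466.67039437, 208.19965289],
       [  0.        ,   0.        ,   1.        ]]), 'eye': array([1157.7841031 , -439.5741461 ,  807.53317781]), 'attitude': array([-2.33714853, -0.01932601,  0.94259363])}
top {'mtx': array([[388.38253973,   0.        , 276.43066517],
       [  0.        , 388.38253973, 211.29724736],
       [  0.        ,   0.        ,   1.        ]]), 'eye': array([ 450.23207955,   24.57998478, 1240.63429622]), 'attitude': array([-3.04747919,  0.0129808 , -1.58453797])}
wrist {'mtx': array([[360.43321156,   0.        , 277.79728249],
       [  0.        , 360.43321156, 212.07610472],
       [  0.        ,   0.        ,   1.        ]]), 'hand_eye': array([[-4.05023345e-04, -2.76346882e-01,  9.61057874e-01,
        -1.69518503e+02],
       [ 9.99999788e-01, -6.01078073e-04,  2.48598148e-04,
        -3.57772634e-01],
       [ 5.08971492e-04,  9.61057771e-01,  2.76347067e-01,
        -7.76030468e+01],
       [ 0.00000000e+00,  0.00000000e+00,  0.00000000e+00,
         1.00000000e+00]])}
```

View pics/top0.png

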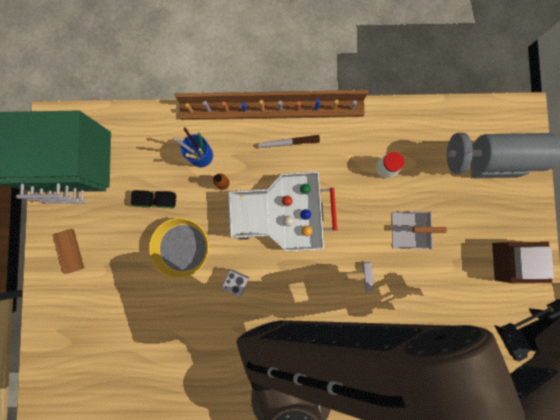

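View pics/scene0.png

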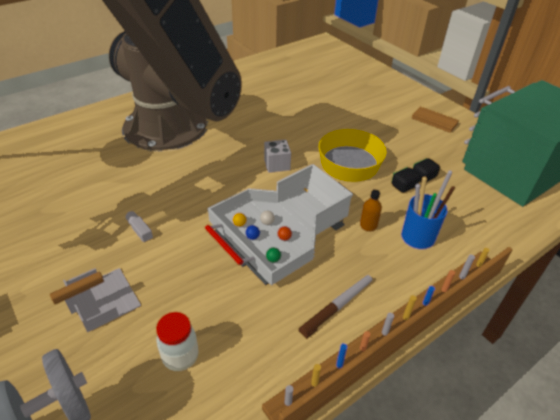

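View pics/wrist0.png

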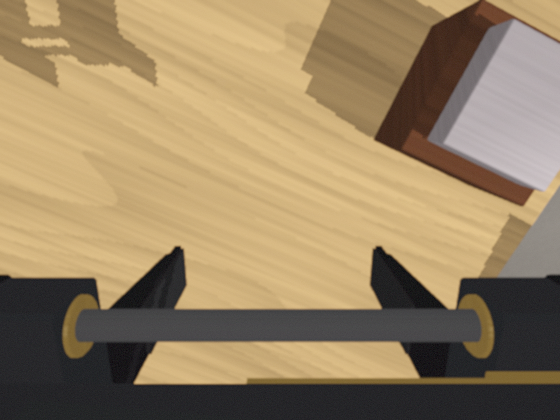

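```bash
cat > h.py <<'E'
import numpy as np, cv2
from scipy.spatial.transform import Rotation as R
from cell import *
def cam(n,st=None):
    c=camera_info(n)
    if n=="wrist":
        st=st or state()
        T=np.eye(4);T[:3,:3]=R.from_euler('xyz',st['tcp_rot']).as_matrix();T[:3,3]=st['eef_pos']
        M=T@np.array(c['hand_eye'])
        return c['mtx'],M[:3,:3],M[:3,3]
    return c['mtx'],R.from_euler('xyz',c['attitude']).as_matrix(),c['eye']
def pix(n,uv,z,C=None):
    K,Q,e=C or cam(n)
    d=Q@np.linalg.solve(K,np.array([uv[0],uv[1],1.]))
    return (e+d*(z-e[2])/d[2]).round(1)
def proj(n,P,C=None):
    K,Q,e=C or cam(n)
    p=K@(Q.T@(np.array(P,float)-e)); return (p[:2]/p[2]).round(1)
def snap(n,f,crop=None,s=1):
    im=cv2.cvtColor(read_camera(n),cv2.COLOR_RGB2BGR); 
    if crop: x,y,w,h=crop; im=im[y:y+h,x:x+w]
    cv2.imwrite("pics/"+f,cv2.resize(im,None,fx=s,fy=s,interpolation=cv2.INTER_CUBIC))
E
python3 - <<'E'
from h import *
im=cv2.imread('pics/top0.png');cv2.imwrite('pics/t1.png',cv2.resize(im[160:300,130:350],None,fx=3.6,fy=3.6,interpolation=cv2.INTER_CUBIC))
cv2.imwrite('pics/t2.png',cv2.resize(im[190:270,370:460],None,fx=6,fy=6,interpolation=cv2.INTER_CUBIC))
im=cv2.imread('pics/scene0.png');cv2.imwrite('pics/s1.png',cv2.resize(im[130:330,40:390],None,fx=2.25,fy=2.25,interpolation=cv2.INTER_CUBIC))
E
```

```text
(no output)
```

View pics/t1.png

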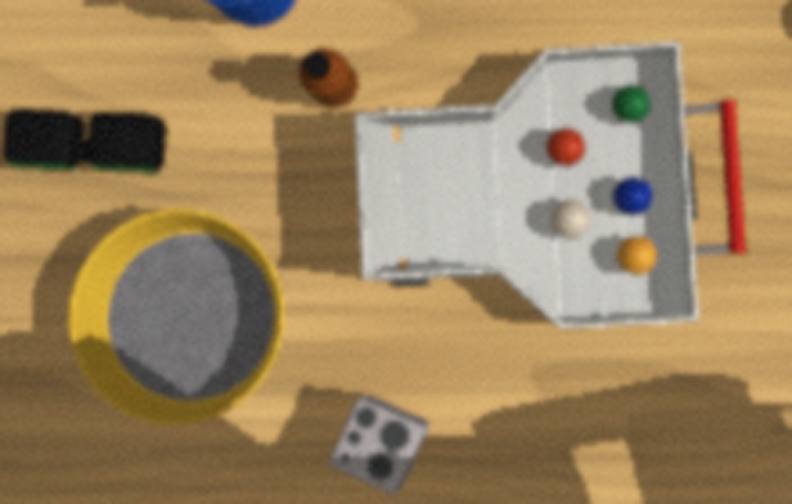

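View pics/t2.png

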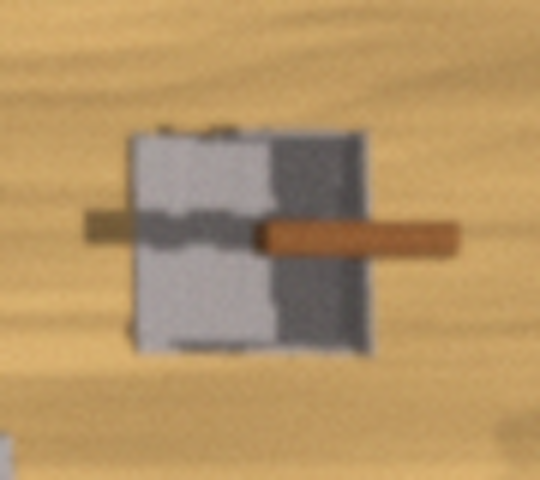

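View pics/s1.png

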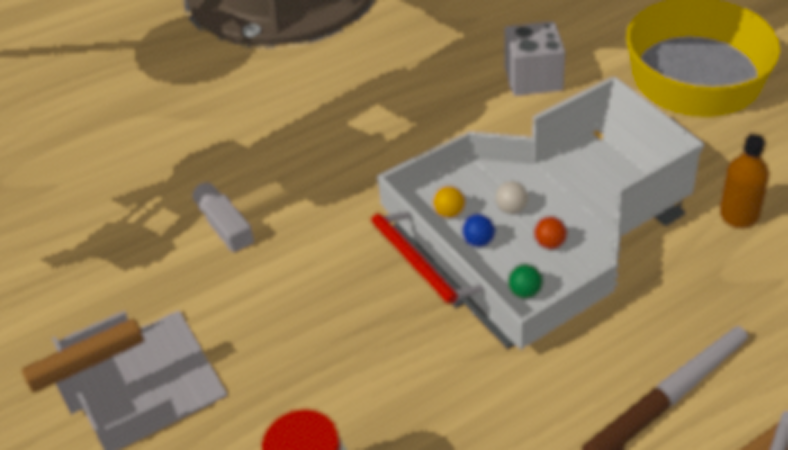

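```bash
python3 - <<'E'
from h import *
C=cam('top');S=cam('scene')
f=lambda p:(130+p[0]/3.6-.4,160+p[1]/3.6-.4)
g=lambda p:(370+p[0]/6-.4,190+p[1]/6-.4)
s=lambda p:(40+p[0]/2.25-.3,130+p[1]/2.25-.3)
print('bar',[pix('top',g(p),76,C) for p in((260,238),(459,240))])
print('bar scene',[pix('scene',s(p),76,S) for p in((136,327),(28,377))])
print('floor mouth',[pix('top',g(p),3,C) for p in((135,133),(137,351))])
print('floor mouth scene',[pix('scene',s(p),3,S) for p in((180,313),(226,392))])
print('back top',[pix('top',g(p),40,C) for p in((368,133),(371,353))])
print('handle',[pix('top',f(p),76,C) for p in((728,100),(740,252))],[pix('scene',s(p),72,S) for p in((377,218),(450,297))])
print('endwall top outer z92',[pix('top',f(p),90,C) for p in((358,115),(366,277))],[pix('scene',s(p),90,S) for p in((614,78),(702,147))])
print('wide wall top z62',[pix('top',f(p),62,C) for p in((679,44),(696,319))],[pix('scene',s(p),62,S) for p in((381,178),(523,318))])
for n,a,b in(('g',(632,103),(525,281)),('r',(566,147),(551,233)),('b',(633,195),(479,230)),('gy',(572,218),(512,197)),('am',(637,255),(449,202))):
  print(n,pix('top',f(a),43,C),pix('scene',s(b),43,S))
print('tub',[pix('top',f(p),55,C) for p in((70,316),(283,316),(176,210),(176,424))],[pix('scene',s(p),55,S) for p in((703,-3),(703,88),(627,45),(780,45))])
st=state(); print(R.from_euler('xyz',st['tcp_rot']).as_matrix().round(3))
E
```

```text
bar [array([ 500.4, -368.6,   76. ]), array([ 498., -467.,   76.])]
bar scene [array([ 505.8, -375.5,   76. ]), array([ 504.9, -467.1,   76. ])]
floor mouth [array([ 560.3, -329.7,    3. ]), array([ 445., -326.,    3.])]
floor mouth scene [array([ 448.5, -328.4,    3. ]), array([ 558.4, -330.1,    3. ])]
back top [array([ 555.2, -438.6,   40. ]), array([ 442.5, -434.4,   40. ])]
handle [array([ 630.5, -130.3,   76. ]), array([ 502.7, -136.8,   76. ])] [array([ 507.4, -137.9,   72. ]), array([ 630.8, -133.4,   72. ])]
endwall top outer z92 [array([620.6, 179.1,  90. ]), array([485.9, 172.8,  90. ])] [array([486.5, 172.7,  90. ]), array([625.1, 175.6,  90. ])]
wide wall top z62 [array([681.6, -91.7,  62. ]), array([ 447.8, -100.4,   62. ])] [array([ 451.8, -102.2,   62. ]), array([681.7, -88.8,  62. ])]
g [634.3 -51.8  43. ] [634.4 -52.4  43. ]
r [596.9   5.8  43. ] [598.6   5.1  43. ]
b [554.5 -51.   43. ] [554.2 -51.2  43. ]
gy [535.4   1.7  43. ] [535.    2.4  43. ]
am [502.9 -53.4  43. ] [504.  -54.5  43. ]
tub [array([457.5, 428.8,  55. ]), array([455.1, 247.8,  55. ]), array([546.4, 339.6,  55. ]), array([365.8, 337.7,  55. ])] [array([390.5, 398.9,  55. ]), array([525.6, 274.7,  55. ]), array([413.7, 255.1,  55. ]), array([517.8, 406.6,  55. ])]
[[-0.     0.411 -0.912]
 [ 0.001 -0.912 -0.411]
 [-1.    -0.001 -0.   ]]
```

```bash
cat >> h.py <<'E'
def head(st):
    M=R.from_euler('xyz',st['tcp_rot']).as_matrix(); return np.degrees(np.arctan2(M[1,1],M[0,1])),M
def go(P,h=None):
    st=state();hd,M=head(st)
    d=np.array(P,float)-st['eef_pos']
    print('t',round(st['t'],2),'pos',st['eef_pos'].round(1),'head',hd.round(2),'F',st['ft_force'].round(1),'open',round(st['opening'],3))
    a=0 if h is None else (-(h-hd))/8
    c,s=np.cos(np.radians(hd if h is None else h)),np.sin(np.radians(hd if h is None else h))
    y=np.array([c,s,0]);z=np.array([s,-c,0])
    print('now axes units',(M.T@d/50).round(3),'after turn: x',round(-d[2]/50,3),'y',round(d@y/50,3),'z',round(d@z/50,3),'turn',round(a,3))
E
python3 -c "
from h import *
go([501.5,-388.5,130],-181.2)"
```

```text
t 0.15 pos [ 257.  -569.5  214.2] head -65.72 F [0.1 0.3 0.3] open 0.995
now axes units [ 1.686 -1.288 -5.946] after turn: x 1.684 y -4.813 z 3.722 turn 14.435
```

Call:
step_arm(steps=[[0.1,0,0,1],[0.1,0,0,1],[0.1,0,0,1],[0.1,0,0,1],[0.1,0,0,1],[0.1,0,0,1],[0.1,0,0,1],[0.1,0,0,1],[0.1,0,0,1],[0.1,0,0,1],[0.1,0,0,1],[0.1,0,0,1],[0.1,0,0,1],[0.1,0,0,1],[0.1,0,0,0.44]], jaw=0.4)

```text
t: 2.02
eef_pos: [257.0, -569.6, 139.2]
tcp_rot: [0.259, 1.57, 1.805]
ft_force: [-0.3, -0.3, 0.1]
opening: 0.604
```

Call:
step_arm(steps=[[0,-0.3,0.23,0],[0,-0.69,0.53,0],[0,-0.69,0.53,0],[0,-0.69,0.53,0],[0,-0.69,0.53,0],[0,-0.69,0.53,0],[0,-0.69,0.53,0],[0,-0.37,0.31,0],[0,0,0,0],[0,0,0,0]])

```text
t: 3.28
eef_pos: [501.3, -388.8, 139.7]
tcp_rot: [1.894, 1.571, -2.839]
ft_force: [-0.3, -0.5, -1.2]
opening: 0.601
```

```bash
python3 -c "
from h import *
go([501.5,-388.5,47],-181.2)
C=cam('wrist')
snap('wrist','w1.png',None,1.4)
print(proj('wrist',[500.5,-371.5,76],C)*1.4,proj('wrist',[498.5,-469,76],C)*1.4)
import pickle;pickle.dump(C,open('C.pkl','wb'))"
```

```text
t 3.27 pos [ 501.3 -388.8  139.7] head 178.83 F [-0.3 -0.5 -1.2] open 0.601
now axes units [ 1.854 -0.004  0.005] after turn: x 1.854 y -0.004 z 0.005 turn 45.003
[390.32 351.4 ] [390.46 146.3 ]
```

View pics/w1.png

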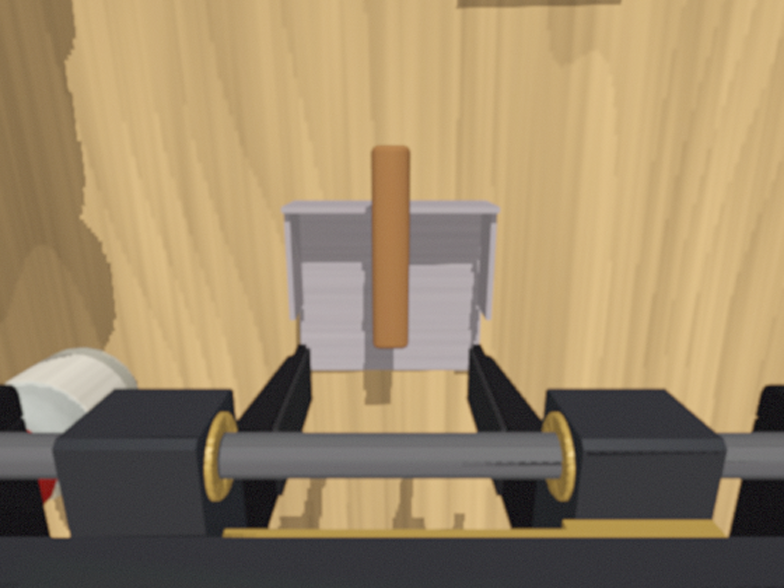

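Call:
step_arm(steps=[[0.5,0,0,0],[0.6,0,0,0],[0.5,0,0,0],[0.25,0,0,0],[0,0,0,0],[0,0,0,0]])

```text
t: 4.08
eef_pos: [501.7, -389.5, 48.1]
tcp_rot: [-2.337, 1.569, -0.788]
ft_force: [0.6, 0.2, 0.8]
opening: 0.6
```

Call:
step_arm(steps=[[0,0,0,0],[0,0,0,0],[0,0,0,0],[0,0,0,0],[0,0,0,0],[0,0,0,0]], jaw=1)

```text
t: 4.82
eef_pos: [501.5, -388.9, 47.1]
tcp_rot: [1.393, 1.571, 2.942]
ft_force: [-0.6, 0.5, 1.2]
opening: 0.187
```

Call:
step_arm(steps=[[-0.4,0,0,0],[-0.6,0,0,0],[-0.6,0,0,-0.5],[-0.6,0,0,-1],[-0.6,0,0,-1],[0,0,0,-1],[0,0,0,-1],[0,0,0,-1],[0,0,0,-1],[0,0,0,-1],[0,0,0,-1],[0,0,0,-1],[0,0,0,-1],[0,0,0,-1],[0,0,0,-1],[0,0,0,-1],[0,0,0,-1],[0,0,0,-1],[0,0,0,-1],[0,0,0,-1]])

```text
t: 7.32
eef_pos: [501.4, -388.8, 186.8]
tcp_rot: [-1.449, 1.57, 2.549]
ft_force: [0.3, -0.1, -0.8]
opening: 0.188
```

Call:
step_arm(steps=[[0,0,0,-1],[0,0,0,-1],[0,0,0,-1],[0,0,0,-1],[0,0,0,-1],[0,0,0,-0.45]])

```text
t: 8.07
eef_pos: [501.4, -388.9, 186.8]
tcp_rot: [-2.176, 1.57, 2.581]
ft_force: [0.4, 0.0, -1.2]
opening: 0.185
```

```bash
python3 -c "
from h import *
go([557.3,83.5,150],2.4)"
```

```text
t 8.07 pos [ 501.4 -388.9  186.8] head 2.55 F [ 0.4  0.  -1.2] open 0.185
now axes units [ 0.738  1.538 -9.388] after turn: x 0.736 y 1.514 z -9.392 turn 0.018
```

Call:
step_arm(steps=[[0,0.05,-0.3,0],[0,0.1,-0.6,0],[0,0.15,-0.9,0],[0,0.15,-0.95,0],[0,0.15,-0.95,0],[0,0.15,-0.95,0],[0,0.15,-0.95,0],[0,0.15,-0.95,0],[0,0.15,-0.95,0],[0,0.15,-0.95,0],[0,0.12,-0.6,0],[0,0.17,-0.34,0],[0,0,0,0],[0,0,0,0]])

```text
t: 9.82
eef_pos: [563.9, 82.8, 187.0]
tcp_rot: [-0.954, 1.57, -2.485]
ft_force: [0.7, 0.1, -2.1]
opening: 0.191
```

```bash
python3 -c "
from h import *
go([557.3,83.5,74],2.4)
C=cam('wrist')
snap('wrist','w2.png',None,1.4)
for P in ([487,172,90],[622,178,90]): print(proj('wrist',P,C)*1.4)
"
```

```text
t 9.82 pos [563.9  82.8 187. ] head 2.32 F [ 0.7  0.1 -2.1] open 0.191
now axes units [ 2.26  -0.131 -0.02 ] after turn: x 2.26 y -0.132 z -0.019 turn -0.011
[243.32 122.36]
[513.8 121.1]
```

View pics/w2.png

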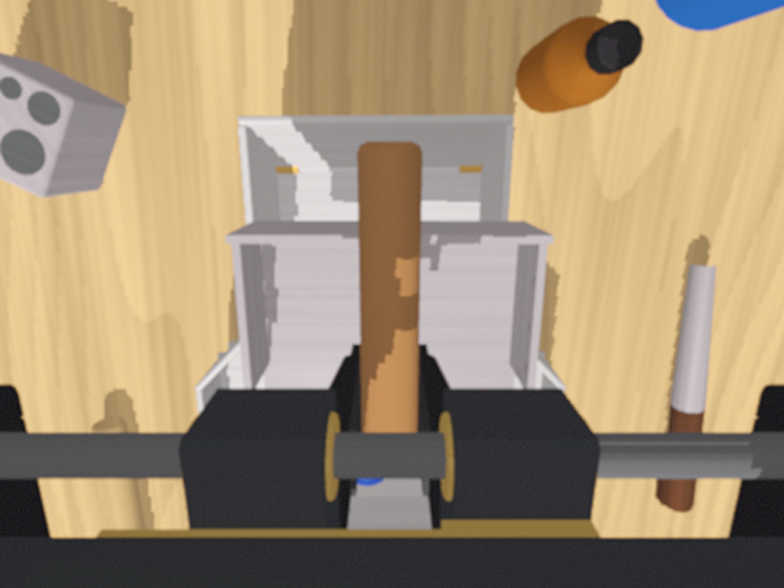

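Call:
step_arm(steps=[[0.4,-0.15,0,0],[0.6,0,0,0],[0.5,0,0,0],[0.4,0,0,0],[0.2,0,0,0],[0.1,0,0,0],[0,0,0,0],[0,0,0,0]])

```text
t: 10.88
eef_pos: [556.9, 83.2, 77.7]
tcp_rot: [1.478, 1.57, -0.051]
ft_force: [0.4, 0.6, -1.5]
opening: 0.188
```

```bash
python3 -c "
from h import *
go([557.3,83.5,73],2.4)
snap('scene','s2.png',(160,130,220,180),3.5)
snap('top','t3.png',(190,150,170,120),4.5)
"
```

```text
t 10.88 pos [556.9  83.2  77.7] head 2.36 F [ 0.4  0.6 -1.5] open 0.188
now axes units [ 0.095  0.009 -0.006] after turn: x 0.095 y 0.009 z -0.006 turn -0.005
```

View pics/s2.png

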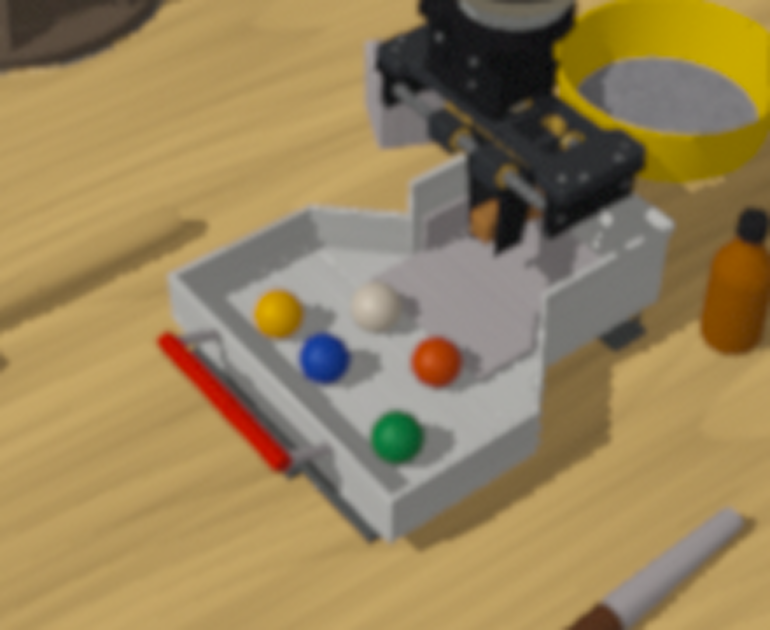

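View pics/t3.png

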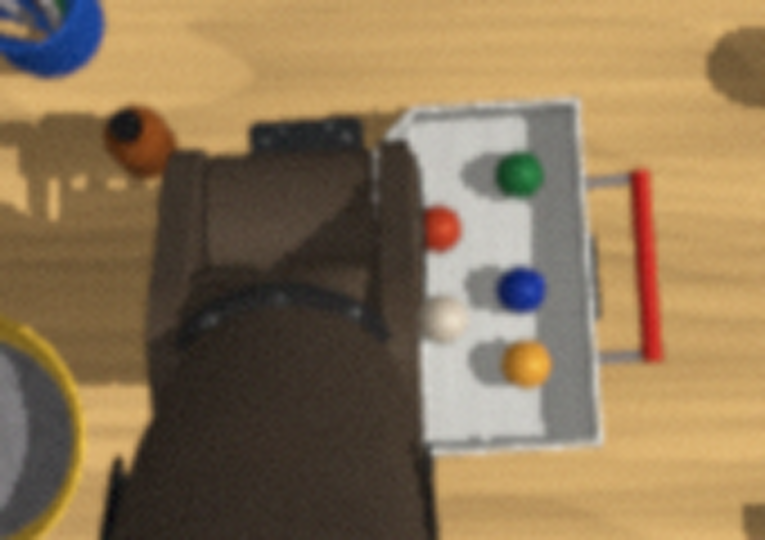

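Call:
step_arm(steps=[[0.08,0,0,0],[0,0,0.1,0],[0,0,0.15,0],[0,0,0.2,0],[0,0,0.2,0],[0,0,0.2,0],[0,0,0.15,0],[0,0,0.15,0],[0,0,0.1,0],[0,0,0.1,0],[0,0,0.1,0],[0,0,0,0]])

```text
t: 12.48
eef_pos: [559.6, 10.3, 73.2]
tcp_rot: [0.292, 1.57, -1.237]
ft_force: [0.0, -0.9, 1.0]
opening: 0.191
```

```bash
python3 -c "
from h import *
go([557.3,83.5,73],2.4)
snap('scene','s3.png',(160,130,220,180),3.5)
"
```

```text
t 12.47 pos [559.6  10.3  73.2] head 2.36 F [ 0.  -0.9  1. ] open 0.191
now axes units [ 0.003  0.013 -1.464] after turn: x 0.003 y 0.014 z -1.464 turn -0.005
```

View pics/s3.png

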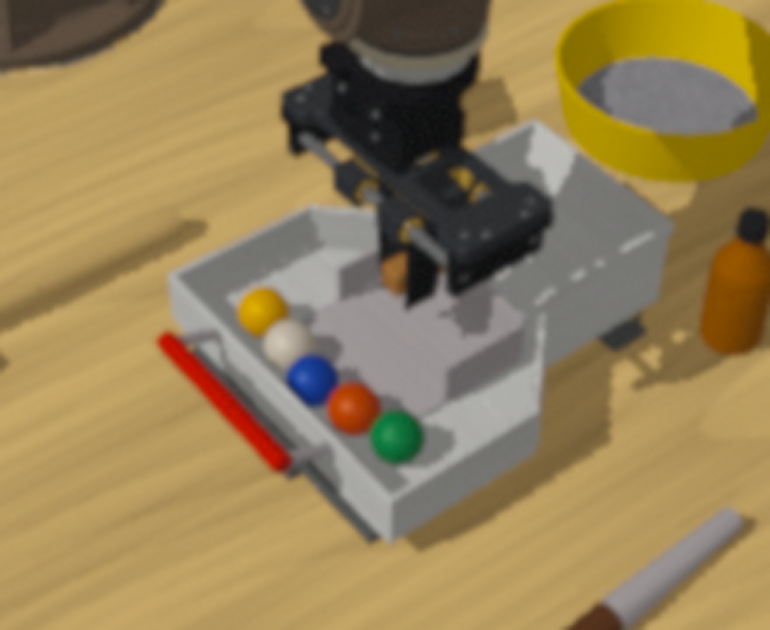

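Call:
step_arm(steps=[[0,0,-0.2,0],[0,0,-0.3,0],[0,0,-0.3,0],[0,0,-0.3,0],[0,0,-0.24,0],[0,0,-0.12,0],[0.02,0,0,0],[0,0,0,0]])

```text
t: 13.52
eef_pos: [556.6, 84.9, 73.1]
tcp_rot: [2.489, 1.569, 0.959]
ft_force: [-3.5, 8.1, 14.0]
opening: 0.184
```

Call:
step_arm(steps=[[0,0,0,0],[0,0,0,0],[0,0,0,0],[0,0,0,0],[-0.4,0,0,0],[-0.8,0,0,0],[-0.8,0,0,0],[0,0,0.3,1],[0,0,0,1],[0,0,0,1],[0,0,0,1],[0,0,0,1],[0,0,0,1],[0,0,0,1],[0,0,0,1],[0,0,0,1],[0,0,0,1],[0,0,0,1],[0,0,0,0.25]], jaw=0.55)

```text
t: 15.9
eef_pos: [557.1, 68.7, 172.0]
tcp_rot: [0.416, 1.571, -2.685]
ft_force: [0.2, -0.3, -0.5]
opening: 0.449
```

```bash
python3 -c "
from h import *
go([567.5,-134.5,100],-87.6)
snap('scene','s4.png',(160,130,220,180),3.5)
"
```

```text
t 15.9 pos [557.1  68.7 172. ] head -87.69 F [ 0.2 -0.3 -0.5] open 0.449
now axes units [ 1.441  4.068 -0.044] after turn: x 1.44 y 4.068 z -0.037 turn -0.011
```

View pics/s4.png

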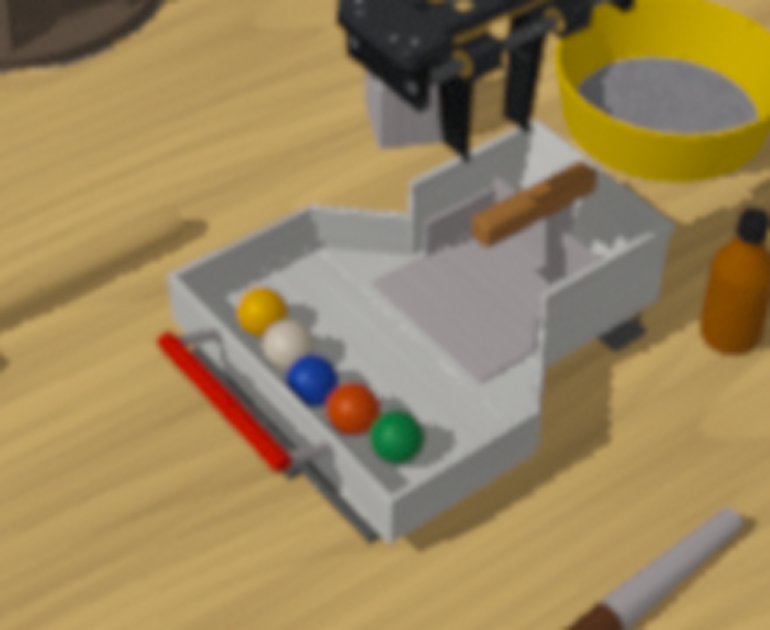

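Call:
step_arm(steps=[[0,0.4,0,0],[0,0.8,0,0],[0,0.9,0,0],[0,0.9,0,0],[0,0.7,0,0],[0.4,0.37,-0.04,0],[0.4,0,0,0],[0.2,0,0,0],[0,0,0,0]], jaw=0.66)

```text
t: 17.08
eef_pos: [567.2, -134.1, 121.1]
tcp_rot: [-0.361, 1.569, 2.823]
ft_force: [0.1, 0.4, -0.2]
opening: 0.339
```

```bash
python3 -c "
from h import *
go([567.5,-134.5,50],-87.6)
C=cam('wrist')
snap('wrist','w3.png',None,1.4)
for P in ([503,-137,69],[632,-131,69]): print(proj('wrist',P,C)*1.4)
"
```

```text
t 17.07 pos [ 567.2 -134.1  121.1] head -87.58 F [ 0.1  0.4 -0.2] open 0.339
now axes units [ 1.422  0.009 -0.008] after turn: x 1.422 y 0.008 z -0.005 turn 0.002
[389.62 446.88]
[388.36 182.28]
```

View pics/w3.png

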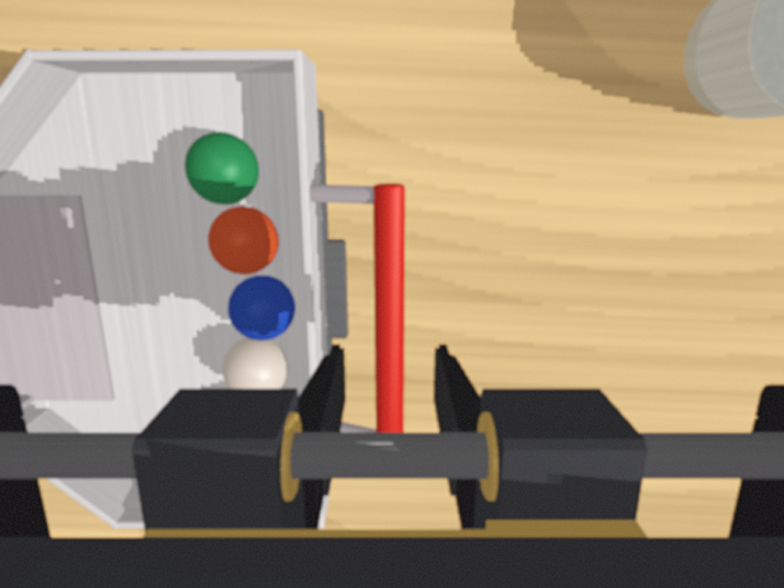

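Call:
step_arm(steps=[[0.4,0,0,0],[0.5,0,0,0],[0.4,0,0,0],[0.12,0,0,0],[0,0,0,0],[0,0,0,0]])

```text
t: 17.88
eef_pos: [568.0, -134.6, 52.0]
tcp_rot: [2.711, 1.569, -0.39]
ft_force: [-0.7, -0.3, 0.8]
opening: 0.34
```

Call:
step_arm(steps=[[0,0,0,0],[0,0,0,0],[0,0,0,0],[0,0,0,0]], jaw=1)

```text
t: 18.38
eef_pos: [567.6, -134.1, 51.4]
tcp_rot: [-1.976, 1.57, 1.207]
ft_force: [-0.3, 5.3, 4.2]
opening: 0.138
```

Call:
step_arm(steps=[[-0.59,-0.13,0,0],[-0.57,-0.19,0,0],[-0.55,-0.25,0,0],[0,0,0,0],[0,0,0,0]])

```text
t: 19.0
eef_pos: [566.4, -106.8, 136.8]
tcp_rot: [2.126, 1.569, -0.973]
ft_force: [-2.7, -2.7, 5.9]
opening: 0.137
```

```bash
python3 -c "
from h import *
go([567.5,-106,136],-87.6)
snap('scene','s5.png',(160,110,220,180),3.5)
"
```

```text
t 19.0 pos [ 566.4 -106.8  136.8] head -87.61 F [-2.7 -2.7  5.9] open 0.137
now axes units [ 0.016 -0.015 -0.022] after turn: x 0.016 y -0.015 z -0.022 turn -0.002
```

View pics/s5.png

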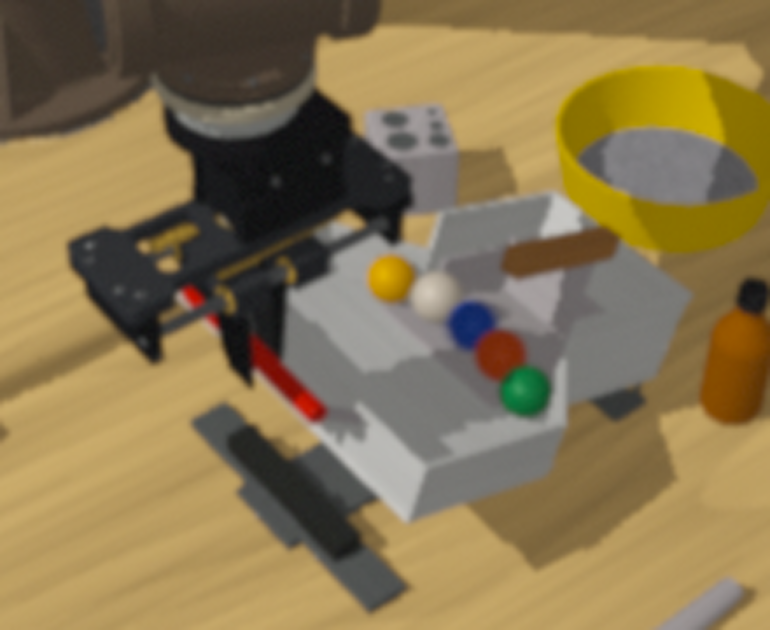

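Call:
step_arm(steps=[[0,0,0,0],[0,0,0,0],[0,0,0,0],[0,0,0,0],[0,0,0,0]])

```text
t: 19.68
eef_pos: [566.5, -107.0, 136.5]
tcp_rot: [1.955, 1.57, -1.145]
ft_force: [-2.2, -2.8, 7.3]
opening: 0.142
```

```bash
python3 -c "
from h import *
snap('scene','s6.png',(160,110,220,180),3.5)
"
```

```text
(no output)
```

View pics/s6.png

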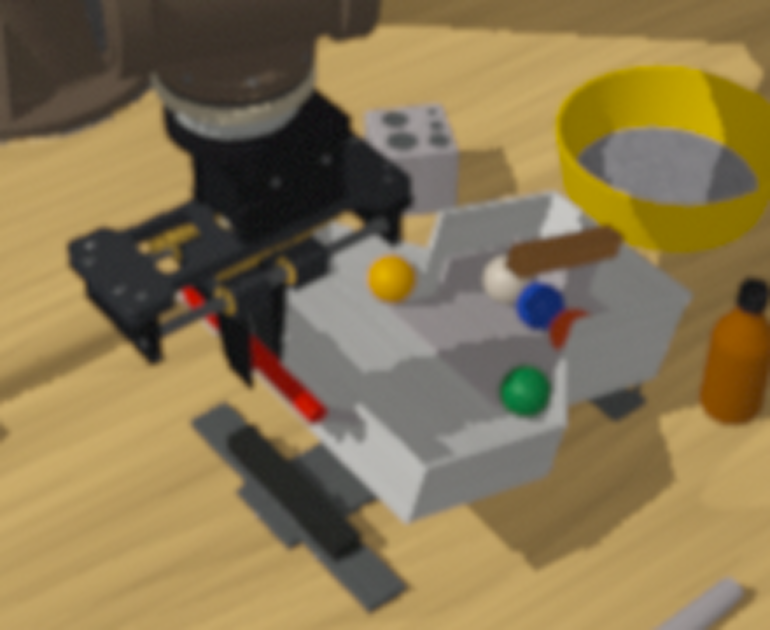

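Call:
step_arm(steps=[[0,0,0,0],[0,0,0,0],[0,0,0,0],[-0.3,0,0,0],[-0.6,0,0,0],[-0.8,0,0,0],[-0.4,0,0,0],[0,0,0,0]], jaw=0.7)

```text
t: 20.72
eef_pos: [566.9, -106.1, 243.7]
tcp_rot: [2.788, 1.567, -0.312]
ft_force: [0.1, 0.1, -0.5]
opening: 0.299
```

```bash
cat >> h.py <<'E'
def panT(th,low=(554.5,150.,26.),az=-87.6):
    # returns origin (hinge-based) and axes of pan frame at tilt th
    p=np.array([np.cos(np.radians(az)),np.sin(np.radians(az)),0]);k=np.array([0,0,1.])
    hinge=np.array(low)-4*k
    X=p*np.cos(th)+k*np.sin(th);Z=-p*np.sin(th)+k*np.cos(th);Y=np.cross(Z,X)
    return hinge+4*Z,np.c_[X,Y,Z]
def pixpan(uv,z,th,C):
    K,Q,e=C;o,A=panT(th);d=Q@np.linalg.solve(K,np.array([uv[0],uv[1],1.]))
    ep=A.T@(e-o);dp=A.T@d;q=ep+dp*(z-ep[2])/dp[2];return q.round(1),(o+A@q).round(1)
E
python3 -c "
from h import *
go([567.5,-106,136],-87.6)
o,A=panT(.314); print((o+A@[285,0,43]).round(1))
C=cam('wrist')
snap('wrist','w4.png',None,1.4)
snap('top','t4.png',(190,150,170,120),4.5)
import pickle;pickle.dump(C,open('C.pkl','wb'))
"
```

```text
t 20.73 pos [ 566.9 -106.1  243.7] head -87.63 F [ 0.1  0.1 -0.5] open 0.299
now axes units [ 2.155 -0.005 -0.004] after turn: x 2.154 y -0.002 z -0.012 turn -0.004
[ 565.2 -106.3  154.7]
```

View pics/w4.png

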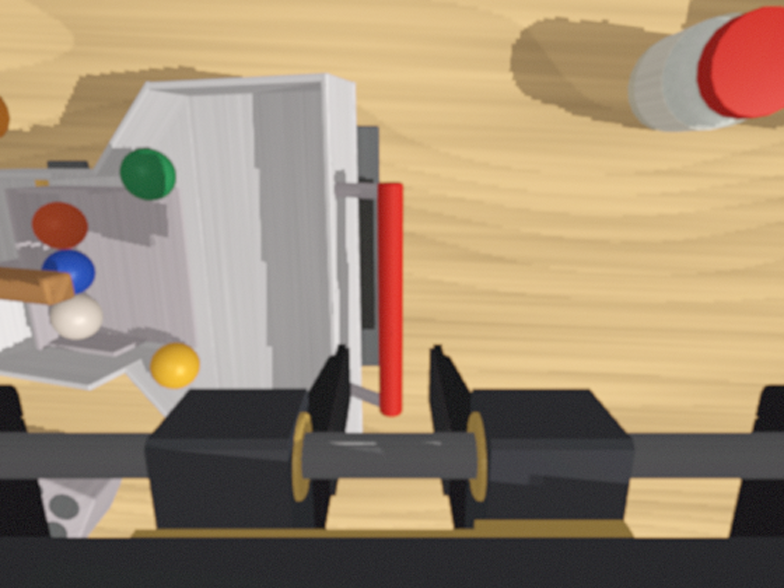

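View pics/t4.png

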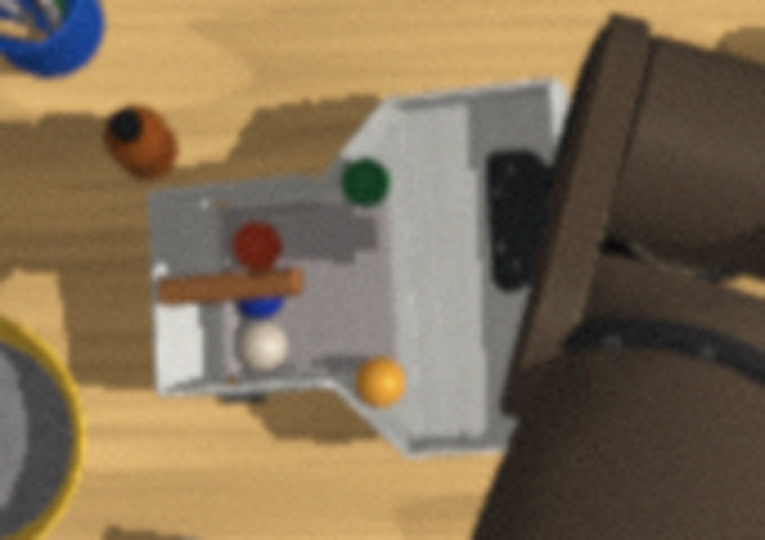

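```bash
python3 -c "
from h import *
import pickle;C=pickle.load(open('C.pkl','rb'))
T=cam('top')
w=lambda u,v:(u/1.4,v/1.4); t=lambda u,v:(190+u/4.5-.4,150+v/4.5-.4)
th=.314
for n,a,b in (('green',(148,174),(366,183)),('amber',(175,366),(381,383)),('red',(60,226),(257,246)),('grey',(77,318),(264,345))):
  z=17 if n in('green','amber') else 20
  print(n,pixpan(w(*a),z,th,C),pixpan(t(*b),z,th,T))
print('lip',pixpan(t(385,180),3,th,T)[0],pixpan(t(397,350),3,th,T)[0])
print('bar end top',pixpan(t(302,281),76,th,T)[0],pixpan(t(160,292),76,th,T)[0])
print('wide wall far corner top', pixpan(t(548,82),36,th,T)[0],pixpan(w(325,76),36,th,C)[0])
print('endwall corners', pixpan(t(151,193),66,th,T)[0],pixpan(t(160,392),66,th,T)[0])
"
```

```text
green (array([112.3,  66.1,  17. ]), array([624.8,  52.5,  76.7])) (array([110.8,  66. ,  17. ]), array([624.6,  53.9,  76.2]))
amber (array([114.6, -68.2,  17. ]), array([490.6,  44.8,  77.4])) (array([113.6, -68.8,  17. ]), array([490. ,  45.6,  77.1]))
red (array([32. , 29.5, 20. ]), array([584.9, 128.2,  54.7])) (array([30.6, 30.1, 20. ]), array([585.5, 129.6,  54.3]))
grey (array([ 32.6, -39.2,  20. ]), array([516.4, 124.8,  54.9])) (array([ 32.2, -37.8,  20. ]), array([517.7, 125.2,  54.8]))
lip [119.7  68.9   3. ] [121.5 -46.9   3. ]
bar end top [84.1 -2.3 76. ] [-16.7  -1.3  76. ]
wide wall far corner top [244.4 115.6  36. ] [248.7 116.6  36. ]
endwall corners [-25.   66.8  66. ] [-24.7 -66.7  66. ]
```

```bash
python3 -c "
from h import *
o,A=panT(.314)
for q in ((148,73,0),(112,46,0),(148,-75,0),(112,-46,0)):
  P=o+A@np.array(q); up=o+A@np.array([q[0]+13,q[1],0]); P[2]=up[2]+3; print(q,P.round(1)); go(P)
"
```

```text
(148, 73, 0) [633.3  13.7  78.5]
t 20.82 pos [ 566.1 -105.9  241.4] head -87.64 F [-0.5 -1.1 -0.7] open 0.3
now axes units [ 3.257 -2.334 -1.441] after turn: x 3.257 y -2.334 z -1.441 turn 0
(112, 46, 0) [604.9  46.7  67.4]
t 20.82 pos [ 566.1 -105.9  241.4] head -87.64 F [-0.5 -1.1 -0.7] open 0.3
now axes units [ 3.479 -3.019 -0.901] after turn: x 3.48 y -3.019 z -0.9 turn 0
(148, -75, 0) [485.4   7.5  78.5]
t 20.82 pos [ 566.1 -105.9  241.4] head -87.64 F [-0.5 -1.1 -0.7] open 0.3
now axes units [ 3.257 -2.332  1.519] after turn: x 3.257 y -2.332 z 1.519 turn 0
(112, -46, 0) [512.9  42.9  67.4]
t 20.82 pos [ 566.1 -105.9  241.4] head -87.64 F [-0.5 -1.1 -0.7] open 0.3
now axes units [ 3.48  -3.017  0.939] after turn: x 3.48 y -3.017 z 0.94 turn 0
```

Call:
step_arm(steps=[[0,-0.4,-0.3,0],[0,-0.8,-0.5,0],[0,-0.7,-0.4,0],[0.4,-0.43,-0.24,0],[0.8,0,0,0],[0.9,0,0,0],[0.7,0,0,0],[0.3,0,0,0],[0.1,0,0,0],[0,0,0,0]], jaw=1)

```text
t: 22.08
eef_pos: [633.8, 13.2, 82.1]
tcp_rot: [2.887, 1.57, -0.214]
ft_force: [-1.1, 0.7, 0.3]
opening: 0.007
```

```bash
python3 -c "
from h import *
go([604.9,46.7,67.4])
snap('scene','s7.png',(160,110,220,180),3.5)
"
```

```text
t 22.07 pos [633.8  13.2  82.1] head -87.64 F [-1.1  0.7  0.3] open 0.007
now axes units [ 0.293 -0.693  0.551] after turn: x 0.294 y -0.693 z 0.55 turn 0
```

View pics/s7.png

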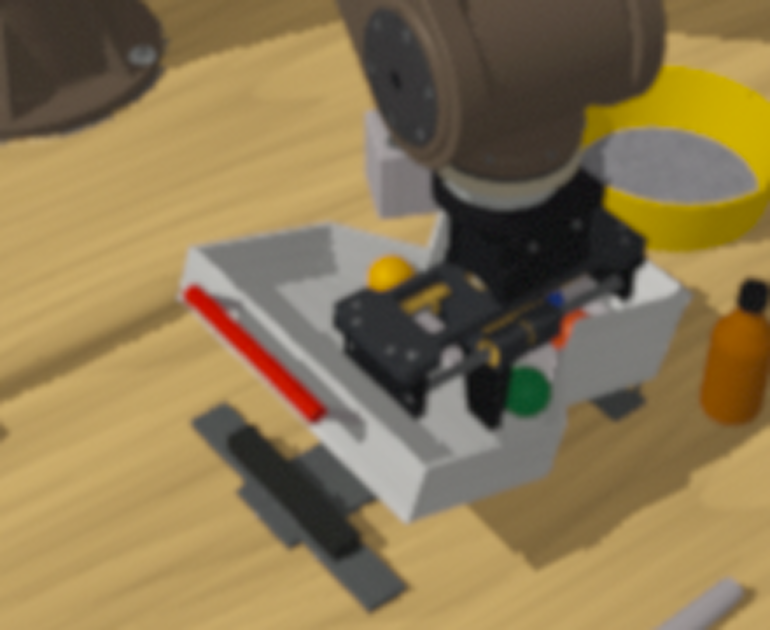

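Call:
step_arm(steps=[[0.06,-0.14,0.04,0],[0.06,-0.14,0.1,0],[0.05,-0.14,0.13,0],[0.05,-0.14,0.14,0],[0.04,-0.13,0.14,0],[0,0,0,0]])

```text
t: 22.88
eef_pos: [602.8, 45.0, 69.1]
tcp_rot: [0.737, 1.567, -2.363]
ft_force: [-4.8, -9.2, 4.4]
opening: 0.003
```

```bash
python3 -c "
from h import *
go([485.4,7.5,78.5])
snap('scene','s8.png',(160,110,220,180),3.5)
"
```

```text
t 22.88 pos [602.8  45.   69.1] head -87.62 F [-4.8 -9.2  4.4] open 0.003
now axes units [-0.179  0.652  2.377] after turn: x -0.187 y 0.652 z 2.377 turn 0
```

View pics/s8.png

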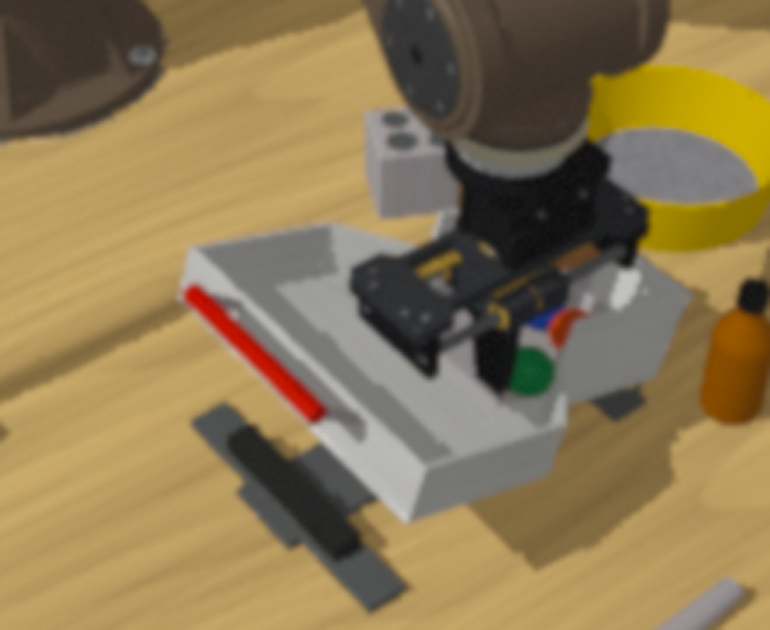

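```bash
python3 -c "
from h import *
S=cam('scene')
print(pixpan((160+530/3.5,110+372/3.5),20,.314,S))
o,A=panT(.314); st=state(); print((A.T@(st['eef_pos']-o)).round(1))
print('amber check',pixpan((160+391/3.5,110+277/3.5),17,.314,S))
"
```

```text
(array([98.4, 56.9, 20. ]), array([615. ,  66.3,  75.2]))
[115.7  44.5   7.9]
amber check (array([114.3, -66.5,  17. ]), array([492.3,  45.1,  77.3]))
```

Call:
step_arm(steps=[[-0.1,0.3,0,0],[0,0,-0.35,0],[0,0,-0.35,0],[0.05,-0.16,0,0],[0,0,0.1,0],[0,0,0.15,0],[0,0,0.15,0],[0,0,0.15,0],[0,0,0,0]])

```text
t: 24.05
eef_pos: [611.9, 39.9, 71.3]
tcp_rot: [0.553, 1.571, -2.548]
ft_force: [0.3, 0.3, -0.1]
opening: 0.005
```

```bash
python3 -c "
from h import *
go([485.4,7.5,78.5])
o,A=panT(.314); st=state(); print((A.T@(st['eef_pos']-o)).round(1))
snap('scene','s9.png',(160,110,220,180),3.5)
"
```

```text
t 24.05 pos [611.9  39.9  71.3] head -87.64 F [ 0.3  0.3 -0.1] open 0.005
now axes units [-0.143  0.543  2.554] after turn: x -0.144 y 0.543 z 2.554 turn 0
[122.1  52.7   8.2]
```

View pics/s9.png

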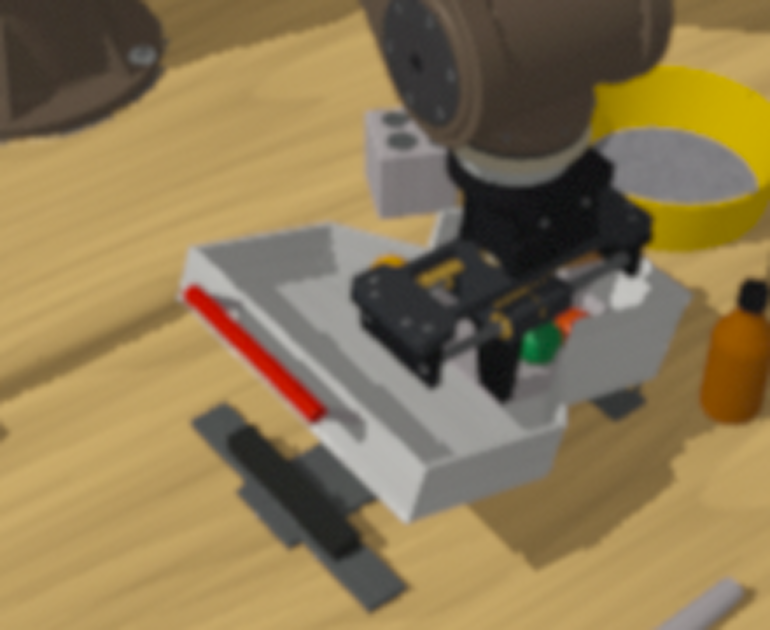

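```bash
python3 -c "
from h import *
o,A=panT(.314)
for q in ((150,-81,0),(123,-79,0),(122,-53,0)):
  P=o+A@np.array(q); P[2]=(o+A@np.array([q[0]+13,q[1],0]))[2]+3; print(q,P.round(1)); go(P)
"
```

```text
(150, -81, 0) [479.5   5.3  79.1]
t 24.1 pos [612.4  39.9  71.3] head -87.64 F [ 0.6 -0.8 -0.8] open 0.006
now axes units [-0.157  0.582  2.683] after turn: x -0.156 y 0.582 z 2.683 turn 0
(123, -79, 0) [480.4  31.   70.8]
t 24.1 pos [612.4  39.9  71.3] head -87.64 F [ 0.6 -0.8 -0.8] open 0.006
now axes units [0.01  0.068 2.644] after turn: x 0.01 y 0.068 z 2.644 turn 0
(122, -53, 0) [506.4  33.1  70.5]
t 24.1 pos [612.4  39.9  71.3] head -87.64 F [ 0.6 -0.8 -0.8] open 0.006
now axes units [0.016 0.049 2.124] after turn: x 0.017 y 0.049 z 2.124 turn 0
```

Call:
step_arm(steps=[[-0.4,0.2,0,0],[-0.4,0.2,0.3,0],[0,0.18,0.8,0],[0,0,0.8,0],[0,0,0.78,0],[0.3,0,0,0],[0.34,0,0,0],[0,0,0,0],[0.04,-0.13,0,0],[0.04,-0.13,0,0],[0.04,-0.13,0,0],[0.04,-0.12,-0.02,0],[0,0,-0.1,0],[0,0,-0.14,0],[0,0,-0.14,0],[0,0,-0.14,0],[0,0,0,0]])

```text
t: 26.22
eef_pos: [506.2, 32.0, 71.0]
tcp_rot: [2.832, 1.571, -0.268]
ft_force: [-0.9, 0.8, -0.8]
opening: 0.005
```

```bash
python3 -c "
from h import *
go([485.4,7.5,78.5])
o,A=panT(.314); st=state(); print((A.T@(st['eef_pos']-o)).round(1))
snap('scene','s10.png',(160,110,220,180),3.5)
"
```

```text
t 26.23 pos [506.2  32.   71. ] head -87.64 F [-0.9  0.8 -0.8] open 0.005
now axes units [-0.15   0.473  0.435] after turn: x -0.15 y 0.473 z 0.435 turn 0
[125.3 -53.2   6.8]
```

View pics/s10.png

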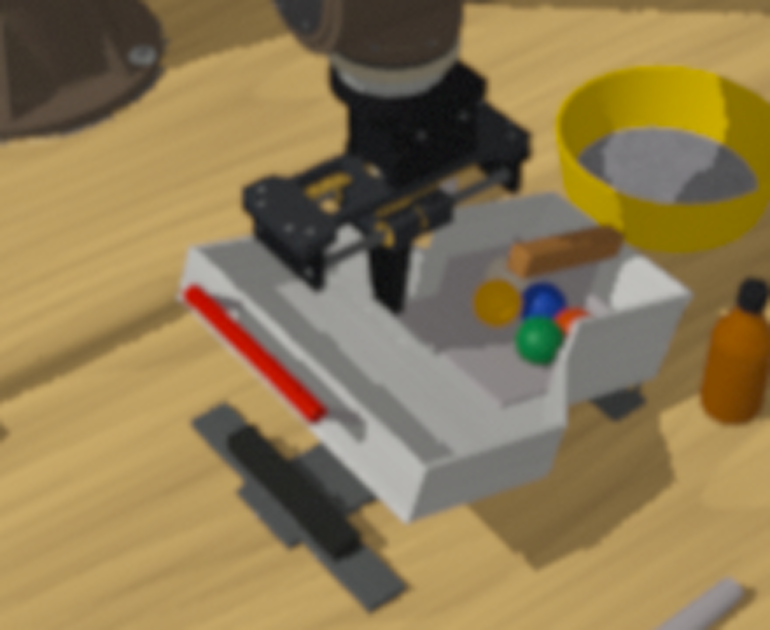

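Call:
step_arm(steps=[[-0.5,0,0,0],[-0.8,0,0,0],[-0.8,0,0,-1],[-0.3,0,0,-1],[0,0,0,-1],[0,0,0,-1],[0,0,0,-1],[0,0,0,-1],[0,0,0,-1],[0,0,0,-1],[0,0,0,-1],[0,0,0,-1],[0,0,0,-1],[0,0,0,-0.25]], jaw=0.6)

```text
t: 28.02
eef_pos: [505.4, 32.1, 191.1]
tcp_rot: [-1.409, 1.571, -2.937]
ft_force: [0.0, -0.9, 0.7]
opening: 0.4
```

```bash
python3 -c "
from h import *
o,A=panT(.314); P=o+A@np.array([71,-2,66]); print(P.round(1)); P[2]=190
go(P,2.4)"
```

```text
[554.4 104.  110.5]
t 28.02 pos [505.4  32.1 191.1] head 2.4 F [ 0.  -0.9  0.7] open 0.4
now axes units [ 0.021  1.04  -1.397] after turn: x 0.021 y 1.04 z -1.397 turn 0.0
```

Call:
step_arm(steps=[[0,0.4,-0.2,0],[0,0.64,-0.3,0],[0,0,0,0]])

```text
t: 28.4
eef_pos: [557.6, 59.9, 190.7]
tcp_rot: [1.416, 1.571, -0.115]
ft_force: [-0.2, -0.8, 0.2]
opening: 0.4
```

```bash
python3 -c "
from h import *
C=cam('wrist')
snap('wrist','w5.png',None,1.4)
o,A=panT(.314)
for q in ((84,-2,76),(-14,-2,76)): print(proj('wrist',o+A@np.array(q),C)*1.4)
import pickle;pickle.dump(C,open('C.pkl','wb'))
P=o+A@np.array([71,-2,66]);P[2]-=19;go(P,2.4)"
```

```text
[386.96 246.54]
[386.54  43.12]
t 28.45 pos [556.5  59.4 190.6] head 2.31 F [0.6 0.3 0.1] open 0.398
now axes units [ 1.982 -0.003 -0.893] after turn: x 1.982 y -0.003 z -0.893 turn -0.011
```

View pics/w5.png

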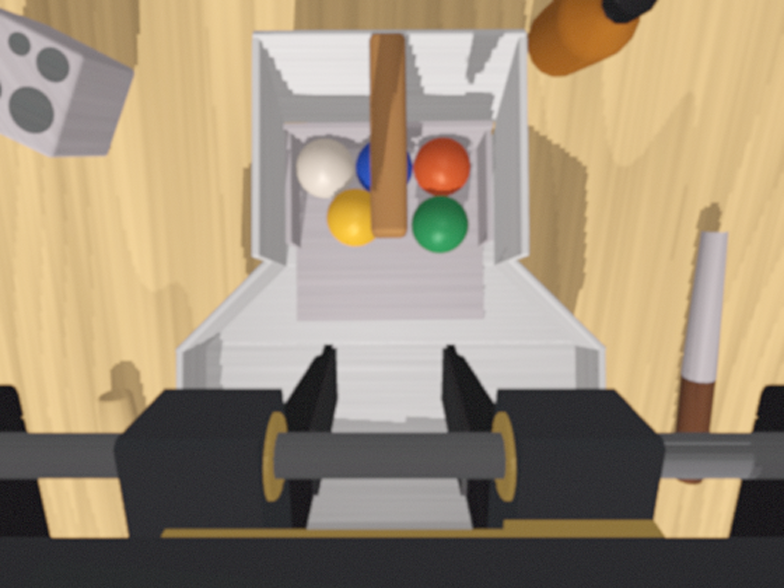

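Call:
step_arm(steps=[[0.3,0,-0.4,0],[0.5,0,-0.4,0],[0.6,0,-0.17,0],[0.4,0,0,0],[0.2,0,0,0],[0,0,0,0],[0,0,0,0]])

```text
t: 29.32
eef_pos: [554.8, 107.7, 91.8]
tcp_rot: [1.535, 1.57, 0.005]
ft_force: [-0.5, 0.6, 0.2]
opening: 0.397
```

Call:
step_arm(steps=[[0,0,0,0],[0,0,0,0],[0,0,0,0],[0,0,0,0],[0,0,0,0]], jaw=1)

```text
t: 29.95
eef_pos: [554.9, 107.6, 91.5]
tcp_rot: [1.442, 1.57, -0.088]
ft_force: [0.5, -0.9, 5.3]
opening: 0.186
```

```bash
python3 -c "
from h import *
o,A=panT(.314)
P=o+A@np.array([67,-2,66]);P[2]-=19;print(P);go(P,2.4)
snap('scene','s11.png',(160,110,220,180),3.5)"
```

```text
[554.26486579 107.84968378  90.27139024]
t 29.95 pos [554.9 107.6  91.5] head 2.36 F [ 0.5 -0.9  5.3] open 0.186
now axes units [ 0.025 -0.013 -0.006] after turn: x 0.025 y -0.013 z -0.006 turn -0.005
```

View pics/s11.png

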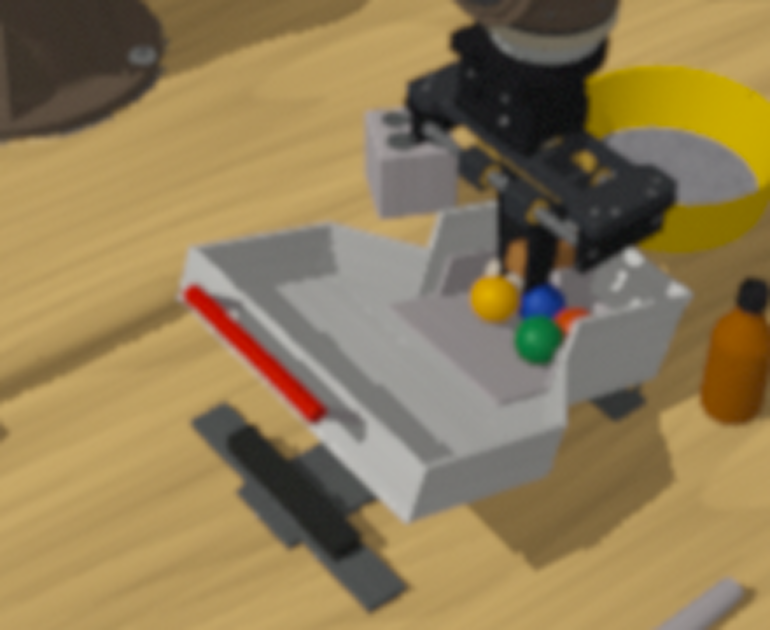

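Call:
step_arm(steps=[[-0.05,0,0,0],[-0.1,0,0,0],[-0.15,0,0,0],[-0.2,0,0,0],[-0.25,0,0,0],[-0.3,0,0,0],[-0.3,0,0,0],[-0.3,0,0,0],[-0.3,0,0,0],[-0.3,0,0,0],[-0.25,0,0,0],[-0.15,0,0,0],[-0.1,0,0,0],[0,0,0,0],[0,0,0,0]])

```text
t: 31.88
eef_pos: [554.4, 107.6, 228.2]
tcp_rot: [-1.391, 1.57, -2.921]
ft_force: [-0.2, 0.3, -4.5]
opening: 0.186
```

```bash
python3 -c "
from h import *
go([0,0,0],2.4)
C=cam('wrist')
snap('scene','s12.png',(200,60,220,180),3.5)
snap('wrist','w6.png',None,1.4)"
```

```text
t 31.88 pos [554.4 107.6 228.2] head 2.36 F [-0.2  0.3 -4.5] open 0.186
now axes units [  4.572 -11.164   1.694] after turn: x 4.564 y -11.169 z 1.686 turn -0.005
```

View pics/s12.png

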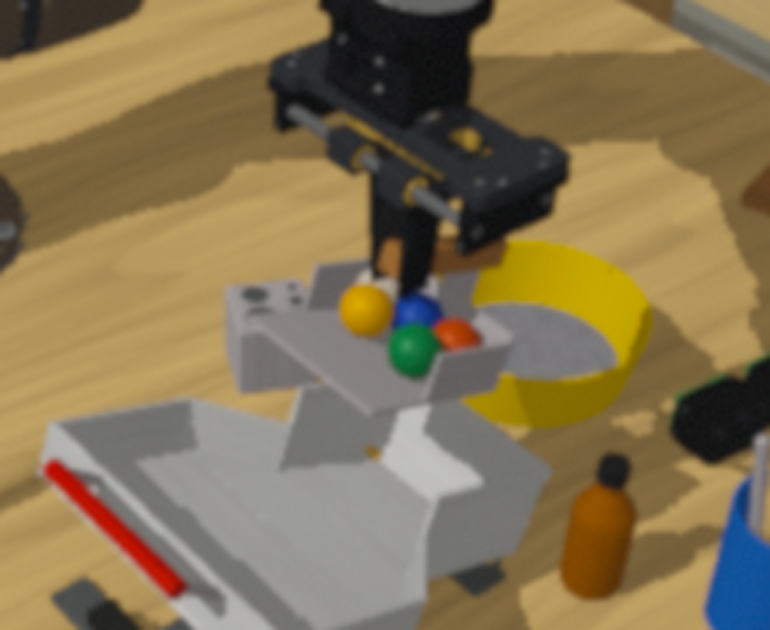

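View pics/w6.png

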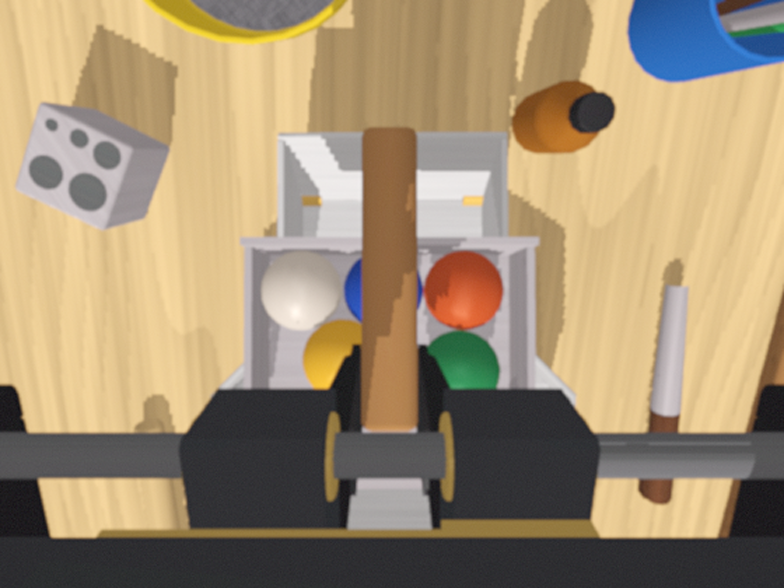

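```bash
python3 -c "
from h import *
C=cam('wrist');st=state();_,M=head(st)
m=M[:,2].copy();g=st['eef_pos']+[0,0,19]
for f in (12,15,18,21,24):
  c,s=np.cos(np.radians(f)),np.sin(np.radians(f))
  def W(x,z,y=0): return g+m*(x*c-z*s)+np.array([0,0,1])*(x*s+z*c)+M[:,1]*y
  print(f,(proj('wrist',W(-86,10,0),C)*1.4).round(),(proj('wrist',W(-55,-26,-58),C)*1.4).round(),(proj('wrist',W(-55,-26,58),C)*1.4).round())
go([453.9,389.4,170])
"
```

```text
12 [391. 124.] [235. 235.] [546. 235.]
15 [390. 126.] [237. 239.] [543. 239.]
18 [390. 130.] [240. 243.] [541. 243.]
21 [390. 133.] [242. 248.] [539. 248.]
24 [390. 138.] [244. 253.] [537. 253.]
t 31.98 pos [554.5 107.6 228.2] head 2.36 F [ 0.5 -0.7 -5.5] open 0.185
now axes units [ 1.165 -1.777 -5.714] after turn: x 1.164 y -1.777 z -5.714 turn 0
```

Call:
step_arm(steps=[[0,-0.03,-0.1,0],[0,-0.06,-0.2,0],[0,-0.09,-0.3,0],[0,-0.12,-0.4,0],[0,-0.16,-0.5,0],[0.05,-0.17,-0.55,0],[0.1,-0.17,-0.55,0],[0.1,-0.17,-0.55,0],[0.15,-0.17,-0.55,0],[0.15,-0.16,-0.5,0],[0.15,-0.14,-0.45,0],[0.15,-0.13,-0.4,0],[0.15,-0.1,-0.3,0],[0.1,-0.06,-0.2,0],[0.05,-0.04,-0.12,0],[0,-0.01,-0.04,0],[0,0,0,0]])

```text
t: 34.1
eef_pos: [454.1, 389.1, 171.3]
tcp_rot: [1.521, 1.57, -0.009]
ft_force: [1.0, -0.5, -3.6]
opening: 0.189
```

```bash
python3 -c "
from h import *
go([453.9,389.4,119])
C=cam('wrist')
snap('scene','s13.png',(260,60,220,180),3.5)
snap('wrist','w7.png',None,1.4)
snap('top','t7.png',(110,150,170,130),4.5)
"
```

```text
t 34.1 pos [454.1 389.1 171.3] head 2.35 F [ 1.  -0.5 -3.6] open 0.189
now axes units [ 1.045 -0.005 -0.007] after turn: x 1.045 y -0.005 z -0.007 turn 0
```

View pics/s13.png

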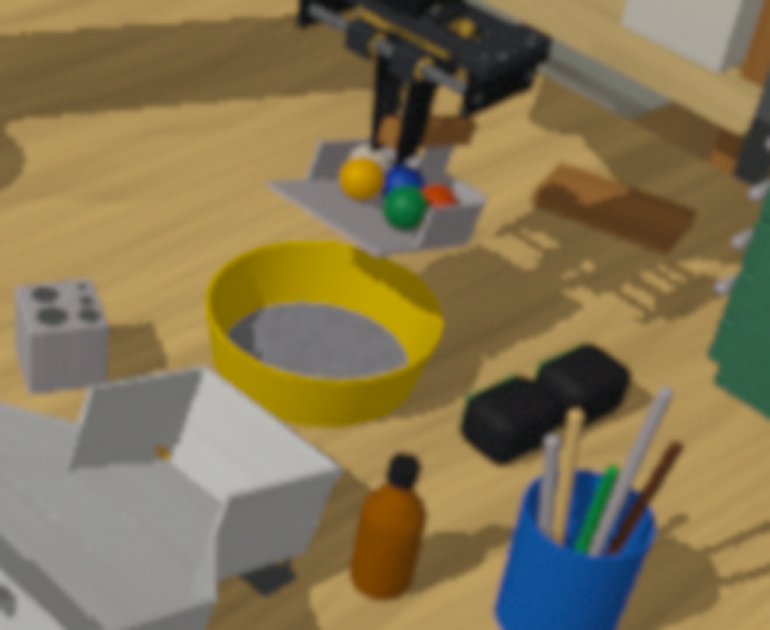

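View pics/w7.png

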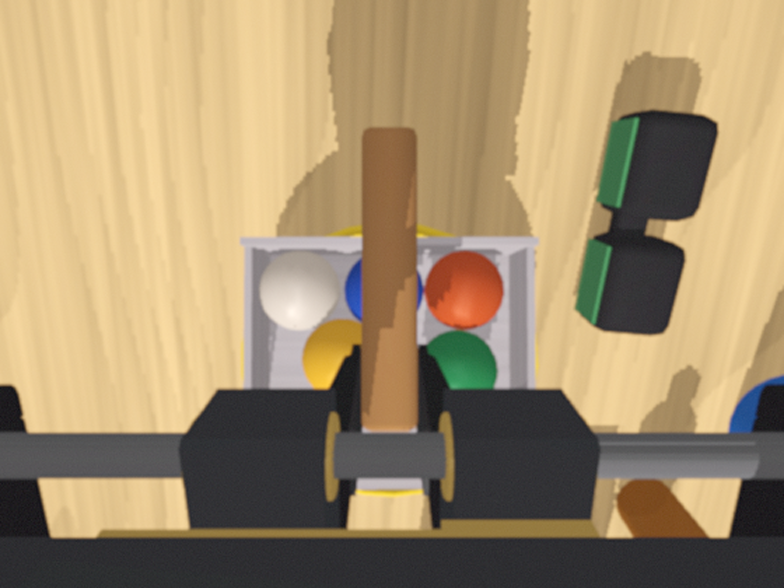

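View pics/t7.png

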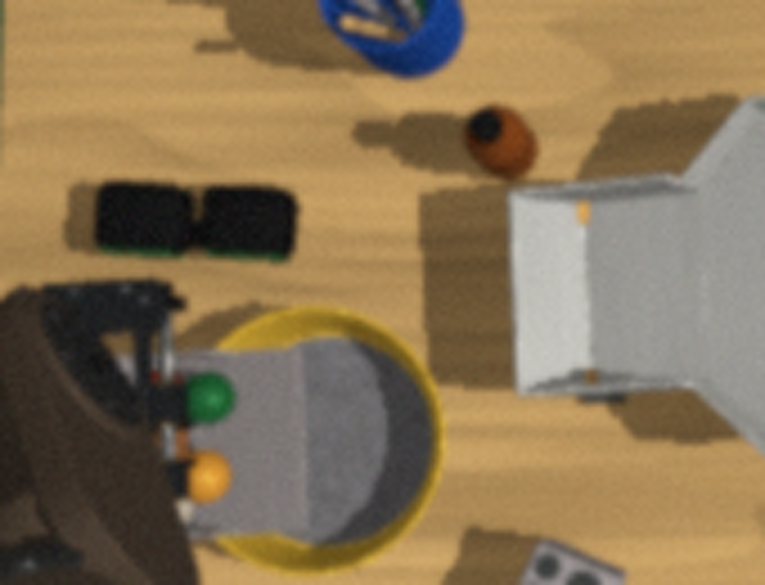

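Call:
step_arm(steps=[[0.1,0,0,0],[0.2,0,0,0],[0.25,0,0,0],[0.2,0,0,0],[0.15,0,0,0],[0.1,0,0,0],[0.05,0,0,0],[0.05,0,0,0],[0,0,0,0]])

```text
t: 35.38
eef_pos: [454.1, 389.2, 117.2]
tcp_rot: [1.941, 1.57, 0.412]
ft_force: [-2.4, -2.1, 5.5]
opening: 0.189
```

Call:
step_arm(steps=[[0.04,0,0.02,0],[0.04,0,0.04,0],[0,0,0,0]])

```text
t: 35.75
eef_pos: [454.6, 386.1, 114.4]
tcp_rot: [1.875, 1.568, 0.346]
ft_force: [-3.5, -6.5, 16.6]
opening: 0.191
```

Call:
step_arm(steps=[[0.05,0,0.08,0],[0.05,0,0.08,0],[0,0,0,0]])

```text
t: 36.12
eef_pos: [454.7, 377.9, 108.8]
tcp_rot: [1.806, 1.569, 0.277]
ft_force: [-3.9, -6.0, 10.9]
opening: 0.189
```

```bash
python3 -c "
from h import *
go([453.9,389.4,119])
snap('scene','s14.png',(260,60,220,180),3.5)
"
```

```text
t 36.12 pos [454.7 377.9 108.8] head 2.36 F [-3.9 -6.  10.9] open 0.189
now axes units [-0.203 -0.007 -0.23 ] after turn: x -0.203 y -0.007 z -0.23 turn 0
```

View pics/s14.png

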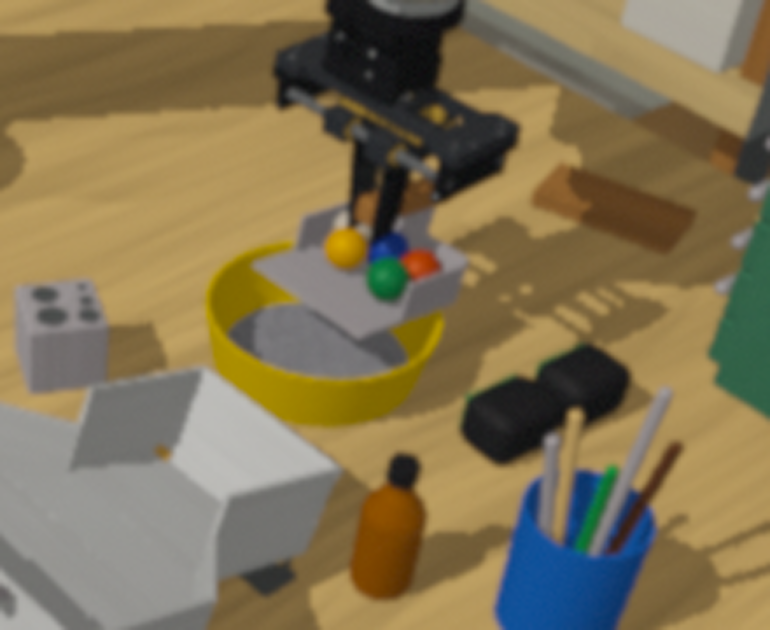

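Call:
step_arm(steps=[[0.08,0,0.1,0],[0.1,0,0.11,0],[0.1,0,0.1,0],[0.12,0,0.1,0],[0.12,0,0.09,0],[0,0,0,0]])

```text
t: 36.92
eef_pos: [456.0, 352.6, 82.2]
tcp_rot: [1.479, 1.569, -0.05]
ft_force: [-1.6, -5.4, 7.0]
opening: 0.189
```

```bash
python3 -c "
from h import *
go([453.9,389.4,119])
snap('scene','s15.png',(260,60,220,180),3.5)
"
```

```text
t 36.92 pos [456.  352.6  82.2] head 2.35 F [-1.6 -5.4  7. ] open 0.189
now axes units [-0.736 -0.011 -0.736] after turn: x -0.736 y -0.012 z -0.736 turn 0
```

View pics/s15.png

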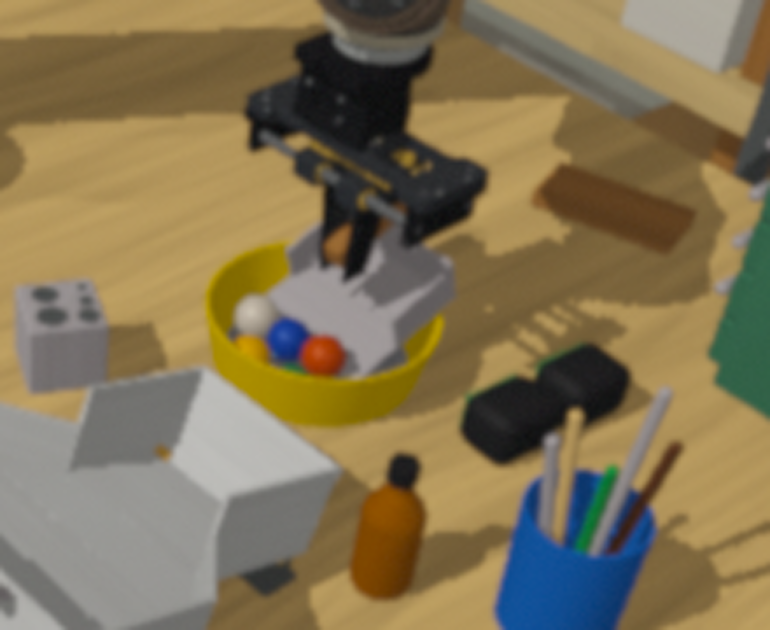

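Call:
step_arm(steps=[[-0.1,0,-0.1,0],[-0.2,0,-0.1,0],[-0.3,0,0,0],[-0.4,0,0,0],[-0.5,0,0,0],[-0.5,0,0,0],[-0.3,0,0,0],[0,0,0,0]])

```text
t: 37.98
eef_pos: [455.2, 363.5, 197.2]
tcp_rot: [2.03, 1.569, 0.5]
ft_force: [-0.2, -0.1, -2.1]
opening: 0.183
```

```bash
python3 -c "
from h import *
go([453.9,389.4,119])
snap('scene','s16.png',None,1.4)
snap('top','t16.png',None,1.4)
"
```

```text
t 37.98 pos [455.2 363.5 197.2] head 2.37 F [-0.2 -0.1 -2.1] open 0.183
now axes units [ 1.565 -0.007 -0.518] after turn: x 1.564 y -0.004 z -0.519 turn 0
```

View pics/s16.png

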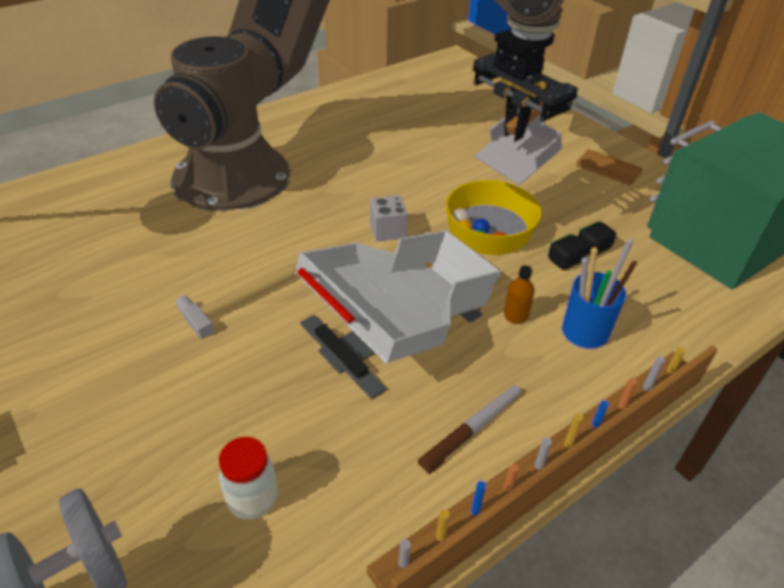

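View pics/t16.png

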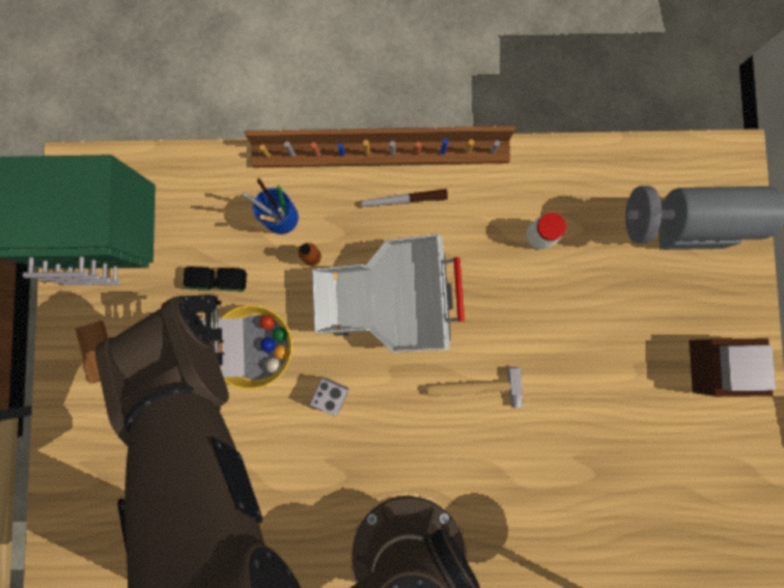

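Call:
step_arm(steps=[[-0.5,0,0,0],[-0.7,0,0.2,0],[-0.2,0,0.6,0],[0,0,0.95,0],[0,0,0.95,0],[0,0,0.95,0],[0,0,0.95,0],[0,0,0.95,0],[0,0,0.95,0],[0,0,0.95,0],[0,0,0.95,0],[0,0,0.95,0],[0,0,0.95,0],[0,0,0.95,0],[0,0.1,0.95,0],[0,0.1,0.95,0],[0,0.1,0.95,0],[0,0,0.5,0],[0,0,0.26,0],[0,0,0,0]])

```text
t: 40.58
eef_pos: [500.4, -378.5, 265.3]
tcp_rot: [-2.407, 1.57, 2.346]
ft_force: [0.9, 0.5, -1.7]
opening: 0.191
```

```bash
python3 -c "
from h import *
go([501,-380,80])
snap('scene','s17.png',(0,60,300,225),2.6)
"
```

```text
t 40.58 pos [ 500.4 -378.5  265.3] head 2.33 F [ 0.9  0.5 -1.7] open 0.191
now axes units [3.706 0.014 0.034] after turn: x 3.707 y 0.011 z 0.031 turn 0
```

View pics/s17.png

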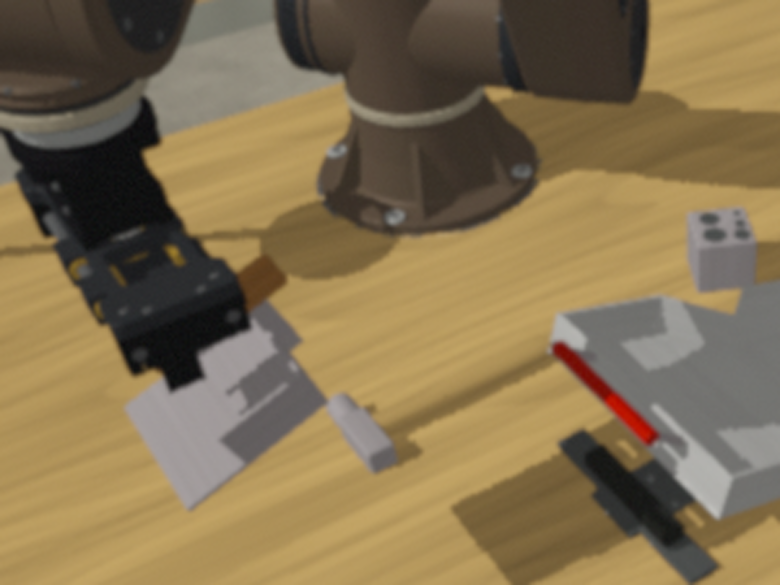

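Call:
step_arm(steps=[[0.4,0,0,0],[0.7,0,0,0],[0.8,0,0,0],[0.8,0,0,0],[0.7,0,0,0],[0.35,0,0,0],[0.15,0,0,0],[0.08,0,0,0],[0.05,0,-0.06,0],[0.05,0,-0.08,0],[0.05,0,-0.1,0],[0.05,0,-0.1,0],[0.05,0,-0.1,0],[0,0,0,0]])

```text
t: 42.38
eef_pos: [499.7, -356.2, 54.9]
tcp_rot: [0.38, 1.571, -1.149]
ft_force: [-2.8, 1.3, 4.5]
opening: 0.189
```

```bash
python3 -c "
from h import *
go([501,-380,47])
snap('scene','s18.png',(0,100,300,225),2.6)
"
```

```text
t 42.38 pos [ 499.7 -356.2   54.9] head 2.38 F [-2.8  1.3  4.5] open 0.189
now axes units [0.158 0.006 0.477] after turn: x 0.158 y 0.006 z 0.477 turn 0
```

View pics/s18.png

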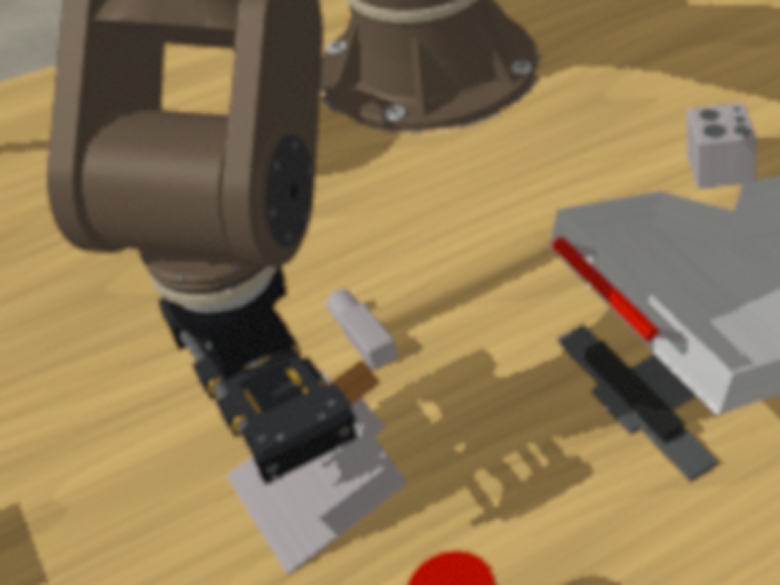

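Call:
step_arm(steps=[[0.05,0,-0.06,0],[0.05,0,-0.06,0],[0.05,0,-0.05,0],[0.03,0,0,0],[0,0,0,0]])

```text
t: 43.05
eef_pos: [499.3, -346.8, 46.9]
tcp_rot: [-3.009, 1.569, 1.744]
ft_force: [-3.9, 11.5, 19.2]
opening: 0.187
```

Call:
step_arm(steps=[[0,0,0,0],[0,0,0,0],[0,0,0,0],[0,0,0,0],[0,0,0,0],[-0.3,0,0,0],[-0.6,0,0,0],[-0.8,0,0,0],[-0.6,0,0,0],[0,0,-0.3,0],[0,0,0,0]], jaw=0.6)

```text
t: 44.42
eef_pos: [498.4, -331.8, 160.6]
tcp_rot: [-2.341, 1.57, 2.414]
ft_force: [-1.1, -1.7, 0.1]
opening: 0.401
```

```bash
python3 -c "
from h import *
go([501,-380,47])
C=cam('wrist')
snap('wrist','w19.png',None,1.4)
snap('scene','s19.png',None,1.4)
snap('top','t19.png',None,1.4)
"
```

```text
t 44.42 pos [ 498.4 -331.8  160.6] head 2.41 F [-1.1 -1.7  0.1] open 0.401
now axes units [2.272 0.013 0.967] after turn: x 2.272 y 0.012 z 0.966 turn 0
```

View pics/w19.png

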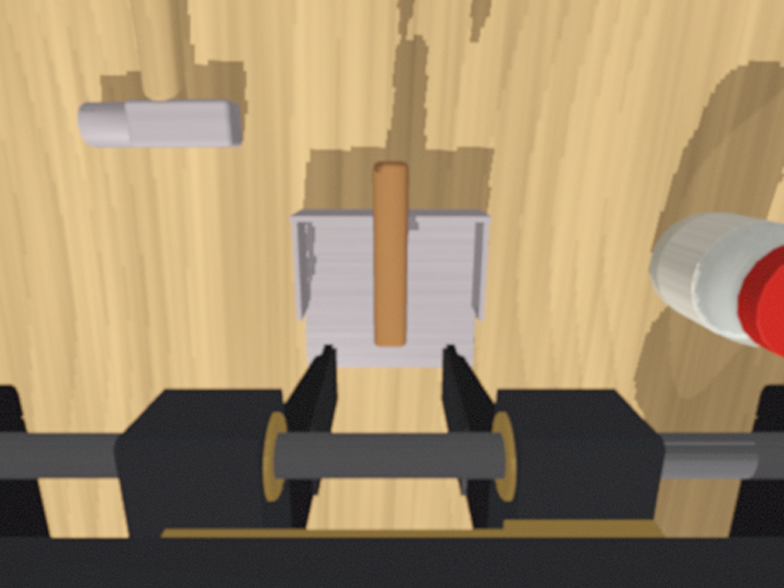

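View pics/s19.png

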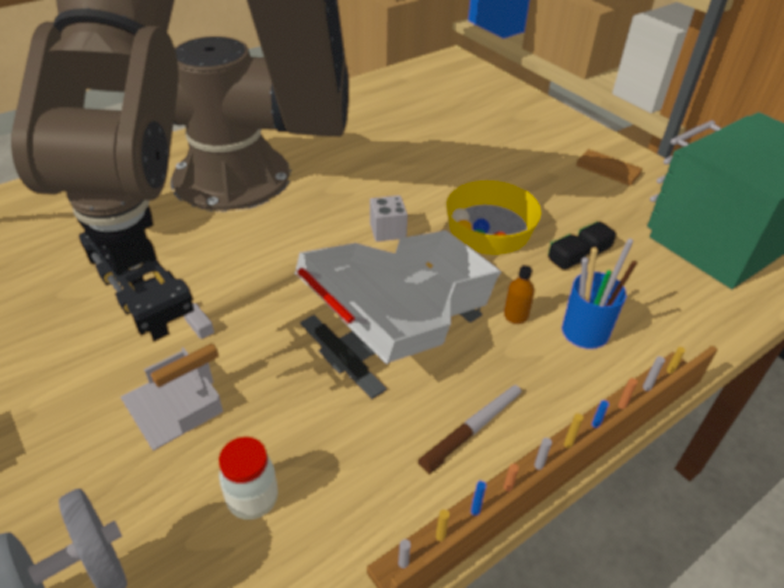

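View pics/t19.png

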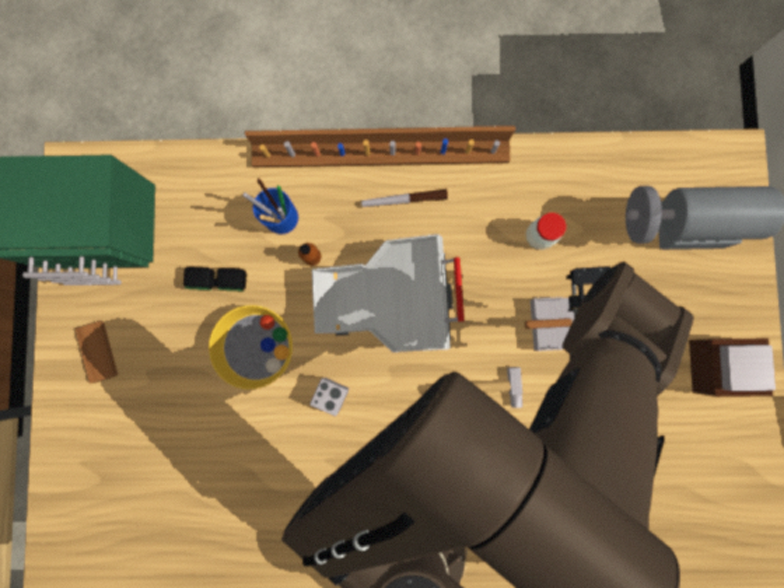

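```bash
python3 - <<'E'
from h import *
S=cam('scene');T=cam('top')
for th in (.2,.26,.29,.314,.34):
  o,A=panT(th); print(th,[(proj(n,o+A@np.array([285,y,43]),C)*1.4).round() for n,C in(('scene',S),('top',T)) for y in(-65,65)])
for n,p in (('red',(267,323)),('green',(281,336)),('blue',(267,346)),('amber',(282,353)),('grey',(273,367))):
  q=pix('top',(p[0]/1.4,p[1]/1.4),22,T); print(n,q,np.hypot(q[0]-456,q[1]-338.5).round())
print('tub',[pix('top',(u/1.4,v/1.4),55,T) for u,v in((209,347),(293,347),(251,305),(251,389))])
im=cv2.cvtColor(read_camera('top'),cv2.COLOR_RGB2BGR)
cv2.imwrite('pics/z.png',cv2.resize(im[205:290,140:220],None,fx=6,fy=6,interpolation=cv2.INTER_CUBIC))
E
```

```text
0.2 [array([294., 286.]), array([344., 337.]), array([465., 321.]), array([461., 259.])]
0.26 [array([297., 277.]), array([348., 327.]), array([463., 321.]), array([459., 258.])]
0.29 [array([298., 272.]), array([350., 322.]), array([462., 321.]), array([458., 257.])]
0.314 [array([300., 268.]), array([351., 318.]), array([461., 321.]), array([456., 257.])]
0.34 [array([302., 264.]), array([353., 314.]), array([459., 321.]), array([455., 256.])]
red [508.2 309.3  22. ] 60.0
green [478.6 277.7  22. ] 65.0
blue [456.7 309.   22. ] 30.0
amber [440.6 275.2  22. ] 65.0
grey [409.9 295.2  22. ] 63.0
tub [array([456.1, 428.1,  55. ]), array([453.6, 244.5,  55. ]), array([546.6, 337.1,  55. ]), array([364.4, 335.3,  55. ])]
```

View pics/z.png

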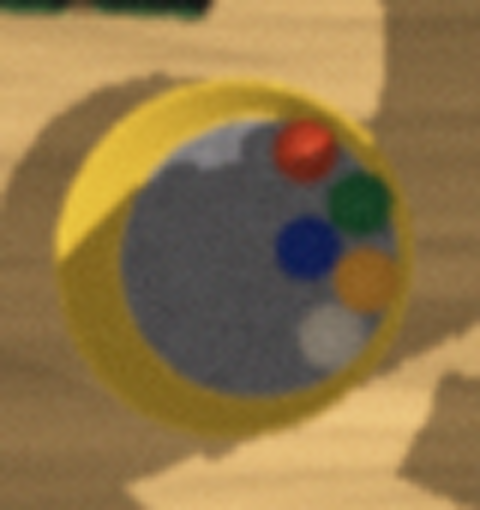

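```bash
python3 - <<'E'
from h import *
S=cam('scene')
for p,z in (((217,350),76),((153,378),76),((123,401),3),((155,444),3)): print(pix('scene',(p[0]/1.4,p[1]/1.4),z,S))
print(job_done())
E
```

```text
[ 507.7 -260.5   76. ]
[ 504.  -356.3   76. ]
[ 454.9 -400.9    3. ]
[ 553.9 -390.5    3. ]
the job is handed in; nothing more can be done
None
```

The job is handed in at about 45 s of the 72 s. By my last pictures all five stones are in the yellow tub, the pan is still tilted and the empty scoop is level on the bench. The hand-in returned no verdict.

**Changed order:** I did not follow the order of the task text. The tool can only be turned about its own downward axis, so I could not pitch the scoop under stones already piled up.
- I first laid the scoop in the flat pan's narrow end, mouth towards the handle. Then I lifted the pan to about 0.31 rad (about 18°).
- Three stones rolled into the scoop as the pan came up. Green and amber stuck beside it, and I nudged them in with the closed fingers.

The scored steps still came in their order: stones piled in the tilted pan, then all five in the raised scoop.

**Pour and set-down:** I gripped the loaded scoop with its mouth up and lifted it to about 180 mm. I poured by lowering its back edge onto the tub rim, so it tipped in the grip, and pressed it level again on the bench where I had picked it up.

**Last checks:**
- **Stones:** all five lie on the tub floor, 30 to 65 mm from its axis, and at the same spots in pictures about 6 s apart.
- **Tub:** it moved about 2 to 3 mm and stands upright.
- **Pan:** the handle's position in the picture gives a tilt of about 0.30 rad.
- **Scoop:** the bar measures 96 mm against 98 mm at its level height, so it is level. It is well clear of the pan and the tub.
- **Bystanders:** none looks moved in the pictures; I did not measure them.

None of these checks failed. The peak wrist force I read was about 22 N; force was only read at the end of each move.

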